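# Load the flush block with plungers and lock its bayonet plug

### The arm

A 6-joint arm with a two-finger parallel gripper is mounted at the origin on a cart in front of the work surface, level with it; the furniture and walls round the work are solid. World frame = base frame: x ahead of the robot, y to its left, z up, the work surface at z = 0. Lengths are in m, angles in rad, forces in N, time in s.
With the tool pointing down it reaches from about 0.35 to 0.925 m from the base axis. Payload 6.4 kg.
Tool frame: the origin (TCP) lies between the finger pads; the fingertips stand 19 mm ahead of it and the grasp point (between the pads) is the TCP; z points along the fingers, x is the direction in which the jaws open and shut, and the axes are right-handed (so a half turn about z gives the same grasp; the last joint's range is limited). The gripper opens to 85 mm and grips with 20 to 120 N. Pads are 22 mm wide; open, the fingers measure 114 mm over their backs; the gripper's body (76 mm by 85 mm) begins 54 mm behind the grasp point. The pads swing forward as they close: fully open they stand 13 mm farther back than shut.
Start: joints at [1.129, 0.245, 1.558, -0, 1.339, -0.174], TCP at [0.172, 0.627, 0.25] pointing down, gripper open.
Joint ranges: [-3.13, 3.13], [-1.02, 2.26], [0.13, 2.54], [-0.95, 4.09], [0.21, 2.88], [-2.74, 2.74]. Speed limits (rad/s): [2.57, 2.57, 3.14, 3.14, 3.14, 3.14].

### API

Orientations are given as a unit quaternion [x, y, z, w].
In Python, from plant import * gives the robot as it stands.
- The arm moves only by the tool servo_tool, never from a script. Its argument "motion" is a list of rows, each a list of 4 numbers: the shift along the world's x, y, z in cm, then the turn about the world's z in degrees. A call has 1 to 12 rows; each row shifts and turns the commanded pose from where the row before left it; what a row does not reach is not made up. A row lasts 1/10 s, in which the tool goes at most 50 mm and 8.59 degrees, less where a joint would pass 70% of its speed; a pose out of reach is approached as far as the arm can. A call is refused whole if a number of a shift passes 5 or a number of a turn 8.59, either way. A call with a gripper value outside its range is refused whole. "grip" is the closure, from 0 (fully open) to 1 (shut), set as the call begins (left out, the last holds). The fingers move at their own pace and stop on an object; "newtons" is the grip in N (left out, the last holds). Time passes only in rows, so rows that do not move let the fingers close. It gives the time, the measured TCP pose, the force and the opening at its end, in the units of the state.
- observe(): the state, without advancing time (a new reading comes with each control period).
- read_camera(name): name is "side" or "top" or "wrist"; returns the picture (480x640x3 uint8, red, green, blue); there is no depth.
- camera_params(name): a dict with "fov_y" (degrees; the focal length in pixels is half the picture's height over the tangent of half this angle, whatever the lens; pixels are square), "cx", "cy" (the principal point, pixels), "world_to_cam" (4x4, takes a point from world to camera coordinates). Camera axes: x right, y up, looking along -z (the intrinsics and any distortion apply to the point x, -y, -z); pixel columns grow to the right and rows downward; lengths in m; the calibration is good to about 2 mm. A picture is of the moment at which its call begins: read the wrist's pose just before it. camera_params takes no time and is no camera call; for the wrist camera it gives the pose at the moment of the call.
- hand_in(): hands the job in, once; it reports no verdict.
The state is a dict: "t": time; "joint_pos": joint angles; "joint_vel": joint speeds; "joint_efforts": joint torques, N m; "eef_pos": TCP position; "ee_rot": TCP orientation; "wrist_force": force on the tool from outside, world axes, zero at the start; "moment": the same for the moment, N m; "width": opening from 0.0 (shut) to 1.0 (fully open).
Only numpy, scipy, OpenCV 4.12 (cv2) and the standard library are available. Lean on these libraries where they do the work, as an engineer would, in place of code of your own. Each camera call takes 0.05 s, during which the arm holds its last target.

### The job

Get the flush block ready for rinsing: take every plunger that stands in the black tray and put each into a bore of its own in the grey block, toe first - lean it towards the robot so that its toe dips under the lip of the bore, then straighten it and slide it fully home until its collar sits on the block. When all of them are home, close the block with the bayonet plug from its parking ring: lugs into the slots, press it down against the spring, turn it clockwise to the stop and let it rise into its notches.

Things in the scene. Friction and masses are not known exactly. Their poses are not given: they have to be found in the camera images.
- flush_block: grey painted metal block fixed to the bench, 80 mm (its x) by 266 mm (its y), 65 mm high; origin at the centre of its underside, z up; its -x long side faces the robot. In its flat top, 65 mm above the origin, are three like bores in a row along y and, at the -y end, a bayonet socket.
- bore0 (a point): centre of a bore's mouth, in the block's top face at x 0, y 101 mm of the block; axes as the block's. All bores: 26 mm wide, square with cut-off corners, 59 mm deep. A keyway in the -x wall, 16 mm wide (y), reaches to x = -21 mm but not to the top: a lip 4 mm thick covers it at the mouth, so a plunger cannot go in upright from above.
- bore1 (a point): like bore0, at y 37 mm of the block. A plunger goes in so: toe to -x and the plunger leaning to -x (about 35 degrees), dip the toe through the mouth until it is below the lip, bring the shank to the -x edge of the mouth, straighten it with the toe staying under the lip, slide it down.
- bore2 (a point): like bore0, at y -27 mm of the block.
- socket (a point): centre of the bayonet socket's mouth, in the block's top at x 0, y -93 mm; axes as the block's. Round opening 29 mm wide with two opposite slots 11 mm wide, to 24.5 mm from the centre, on a line turned 60 degrees anticlockwise (from above) from the block's x. Roof 8 mm thick; in its underside along the block's x two notches 11 mm wide, 4 mm deep, with a stop just past them.
- spring_pad (a joint): flat spring pad in the socket that pushes the plug up: metres pressed down from rest, where it stands 8 mm under the block's top; 3.6 N at rest and 0.45 N more per mm, 22 mm of travel
- tray: loose black tray, 184 x 56 x 40 mm, 1.2 kg; origin at the centre of its underside. Three pockets in a row along its x, 58 mm apart, in which the plungers stand upright, foot 6 mm above the bench, toe to the tray's -x; the pocket walls are 40 mm high.
- plunger_a_mid (a point): steel plunger, 109 mm tall, 0.25 kg, or absent (2 or 3 are there, all alike). The point is on its axis 54.5 mm above the foot; z up along it, toe on the -x side. Shank 24 mm round, 55 mm long, 3 mm chamfer at the foot; toe at the foot, 4 mm high, 12 mm wide, to 17 mm from the axis (5 mm past the shank); then collar and tang: see plunger_b_mid.
- plunger_b_mid (a point): the same kind as plunger_a. Collar 34 mm round, 55 to 61 mm above the foot; above it a tang to hold it by, 20 mm (x) by 18 mm (y), 61 to 109 mm above the foot. Fully home the collar rests on the block's top and this point is level with the bore's mouth.
- plunger_c_mid (a point): the same kind as plunger_a
- plug_mid (a point): bayonet plug, 112 mm tall, 0.18 kg, upright in the parking ring. The point is on its axis 56 mm above the foot; z up. Stem 26 mm round; two opposite lugs along its x, 7 mm wide, 6 to 12 mm above the foot, to 22 mm from the axis; flange 60 mm, 23 to 29 mm up; paddle grip 56 (x) by 18 (y) mm, 66 to 112 mm up. A half turn makes no difference. Locking: see park_ring.
- park_ring: black ring fixed to the bench, 76 mm wide, 49 mm inside, 30 mm high; the plug's flange rests on it; origin under its centre. To lock the plug: lugs over the slots, press until plug_mid is 33.5 to 35.5 mm above the socket's mouth (33 is bottom), turn 60 degrees clockwise, let it rise: locked, plug_mid is 40 mm above the mouth and the paddle lies along the block's x.
There are look-alikes about, which are no part of the job. Leave any red look-alike of the part that bears plunger_c_mid alone.

How it is judged:
By the outcome, as a careful person would: the job done as asked, in the order asked, and still so for the second after the job is handed in, with the robot touching nothing.
Of plunger_a, plunger_b, plunger_c only 2 to 3 are there at a start; the rules pass over those that are not, and their reading is None.
At some moment in a run one of tray may be knocked a few centimetres aside while the robot is not near it.
It also fails if it takes over 210 s, if anything falls off the work surface, if the arm or the gripper's body presses on something with over 40 N, if the wrist force passes 120 N, or if a joint passes its speed limit or range.

## Working session

There is one attempt and no reset: what is moved stays moved. The work goes in short steps, Python scripts to look and compute and a tool call to move; the robot and the scene stay as the last step left them, time stands still between calls to the robot, and variables do not carry over. Pictures are saved under pics/ and viewed, and the job is handed in when it is done.

Besides the shell and the picture viewer there is one more tool, called after "Emit:" as a command line: name --pt "numbers of a row" for each row, then --argument value for the rest. servo_tool: Moves the arm, as the interface text tells. Its arguments: {"type":"object","properties":{"motion":{"type":"array"},"grip":{"type":"number"},"newtons":{"type":"number"}},"required":["motion"]}

```bash
ls; mkdir -p pics; cat > h.py <<'E'
from plant import *
import numpy as np, cv2
def snap(n,f):
    p=camera_params(n); im=read_camera(n); cv2.imwrite(f'pics/{f}.png',cv2.cvtColor(im,cv2.COLOR_RGB2BGR)); return im,p
E
python3 - <<'E'
from h import *
np.set_printoptions(precision=4,suppress=True)
print(observe())
for n in ['top','side','wrist']:
    im,p=snap(n,n+'0'); print(n,p)
E
```

```text
pics
{'t': 0.0, 'joint_pos': array([ 1.1289,  0.2458,  1.5591,  0.    ,  1.3387, -0.1741]), 'joint_vel': array([ 0.0021, -0.0007,  0.0009, -0.0013, -0.0008, -0.    ]), 'joint_efforts': array([  0.0024, -42.9514, -32.613 ,  -0.0001,   0.0054,  -0.    ]), 'eef_pos': array([0.1717, 0.6263, 0.2491]), 'ee_rot': array([ 0.7952,  0.6064, -0.0009,  0.0005]), 'wrist_force': array([0.1826, 0.2419, 0.4594]), 'moment': array([-0.016 ,  0.0509, -0.0068]), 'width': 0.9987362446353022}
top {'fov_y': 55.45491645808327, 'cx': 314.7672293097788, 'cy': 240.1135719717046, 'world_to_cam': array([[ 0.0096, -0.9999, -0.0068, -0.0322],
       [ 0.9842,  0.0082,  0.1771, -0.5074],
       [-0.177 , -0.0084,  0.9842, -0.9003],
       [ 0.    ,  0.    ,  0.    ,  1.    ]])}
side {'fov_y': 49.305987103772694, 'cx': 317.7695406705668, 'cy': 242.3889303215542, 'world_to_cam': array([[ 0.9777, -0.2088, -0.0224, -0.5213],
       [ 0.1312,  0.5241,  0.8415, -0.1245],
       [-0.164 , -0.8257,  0.5398, -1.3438],
       [ 0.    ,  0.    ,  0.    ,  1.    ]])}
wrist {'fov_y': 61.94118686440129, 'cx': 316.8706772473726, 'cy': 235.44997913910177, 'world_to_cam': array([[ 0.2647,  0.9643, -0.0005, -0.6508],
       [-0.928 ,  0.2545, -0.2722,  0.0342],
       [-0.2624,  0.0725,  0.9622, -0.3776],
       [ 0.    ,  0.    ,  0.    ,  1.    ]])}
```

View pics/top0.png

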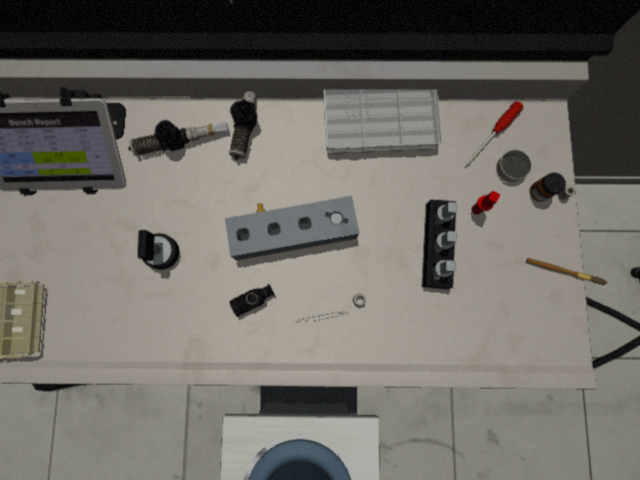

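View pics/side0.png

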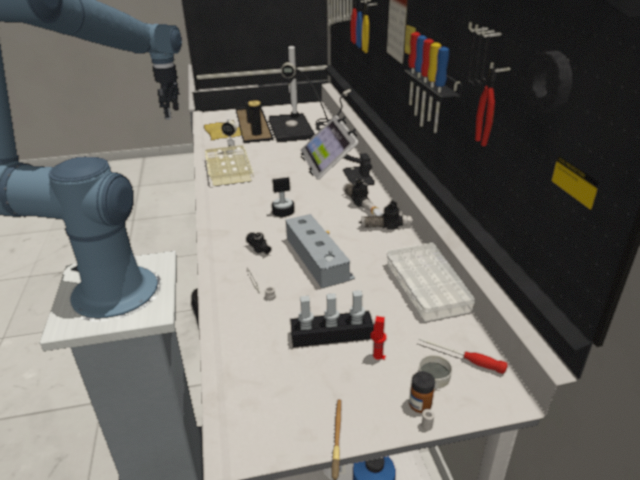

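View pics/wrist0.png

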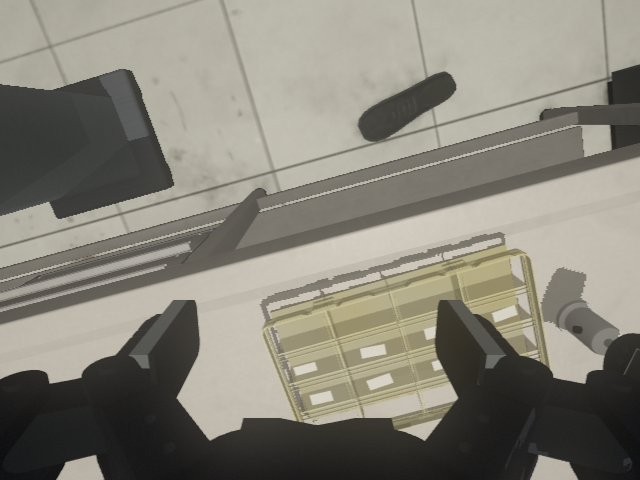

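```bash
python3 - <<'E'
from h import *
im=cv2.imread('pics/top0.png')
a=cv2.resize(im[180:300,130:290],None,fx=4,fy=4,interpolation=cv2.INTER_CUBIC)
b=cv2.resize(im[180:300,380:520],None,fx=5,fy=5,interpolation=cv2.INTER_CUBIC)
c=cv2.resize(im[185:270,215:370],None,fx=5,fy=5,interpolation=cv2.INTER_CUBIC)
for n,x in zip('abc',(a,b,c)): cv2.imwrite(f'pics/t0{n}.png',x)
E
```

```text
(no output)
```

View pics/t0a.png

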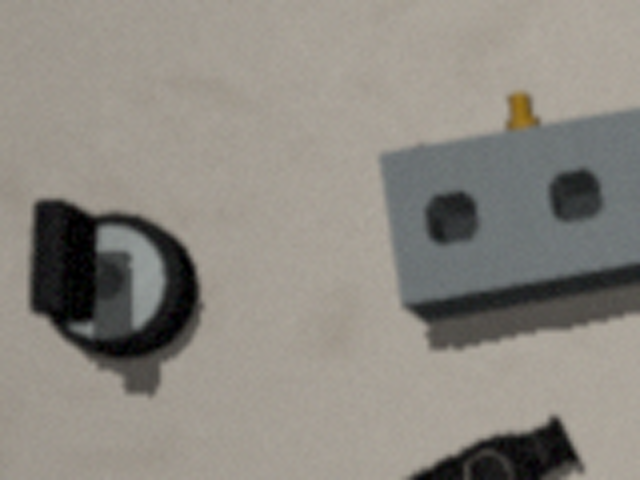

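View pics/t0b.png

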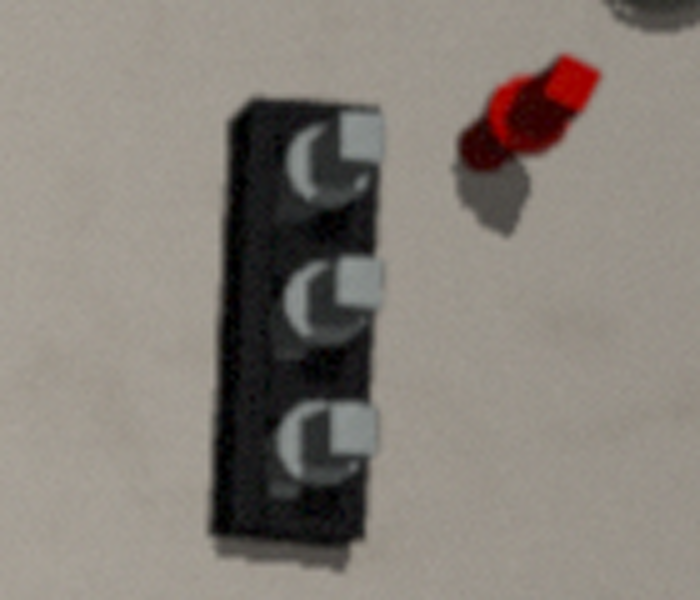

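View pics/t0c.png

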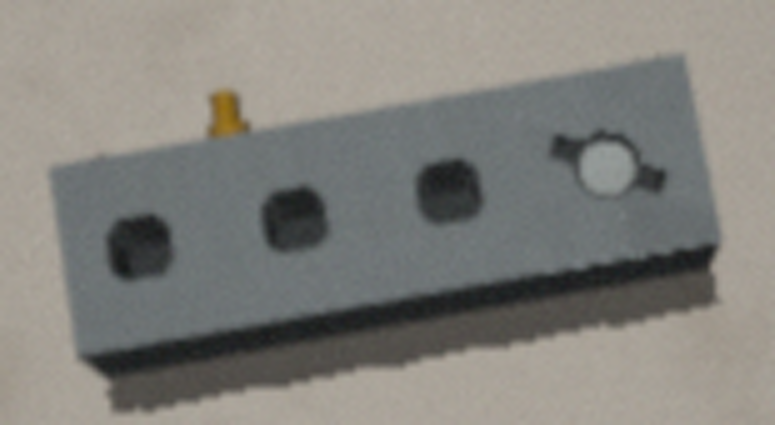

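```bash
cat >> h.py <<'E'
np.set_printoptions(precision=4,suppress=True)
def ray(p,px,H=480):
    f=H/2/np.tan(np.radians(p['fov_y']/2)); M=p['world_to_cam']
    d=np.array([(px[0]-p['cx'])/f,-(px[1]-p['cy'])/f,-1.]); R=M[:3,:3]
    return -R.T@M[:3,3], R.T@d
def atz(p,px,z):
    o,d=ray(p,px); return (o+d*(z-o[2])/d[2])
def proj(p,X,H=480):
    f=H/2/np.tan(np.radians(p['fov_y']/2)); M=p['world_to_cam']
    c=M[:3,:3]@np.asarray(X,float)+M[:3,3]
    return np.array([p['cx']+f*c[0]/-c[2], p['cy']-f*c[1]/-c[2]])
E
python3 - <<'E'
from h import *
p=camera_params('top'); print('cam',-p['world_to_cam'][:3,:3].T@p['world_to_cam'][:3,3])
c=lambda x,y:(215+x/5,185+y/5); b=lambda x,y:(380+x/5,180+y/5); a=lambda x,y:(130+x/4,180+y/4)
for q in [(52,168),(685,55),(718,243),(82,355),(140,247),(295,219),(450,190),(608,165)]: print('blk',atz(p,c(*q),.065))
for q in [(362,137),(360,281),(355,430)]: print('tang top',atz(p,b(*q),.115))
for q in [(252,98),(380,106),(363,540),(213,533)]: print('tray',atz(p,b(*q),.04))
for q in [(35,205),(68,200),(97,220),(97,318),(60,318),(33,310)]: print('plug',atz(p,a(*q),.119))
print('ring',atz(p,a(128,285),.03))
E
```

```text
cam [ 0.3403 -0.0355  0.9757]
blk [0.5473 0.1555 0.065 ]
blk [ 0.5971 -0.1036  0.065 ]
blk [ 0.5183 -0.1167  0.065 ]
blk [0.4701 0.14   0.065 ]
blk [0.5147 0.1183 0.065 ]
blk [0.5268 0.0555 0.065 ]
blk [ 0.5394 -0.0075  0.065 ]
blk [ 0.5504 -0.072   0.065 ]
tang top [ 0.5617 -0.2941  0.115 ]
tang top [ 0.5049 -0.2908  0.115 ]
tang top [ 0.4475 -0.2864  0.115 ]
tray [ 0.5976 -0.271   0.04  ]
tray [ 0.5945 -0.3248  0.04  ]
tray [ 0.4117 -0.3096  0.04  ]
tray [ 0.414  -0.2486  0.04  ]
plug [0.5088 0.3096 0.119 ]
plug [0.5114 0.2939 0.119 ]
plug [0.5018 0.2792 0.119 ]
plug [0.4545 0.2758 0.119 ]
plug [0.4543 0.2934 0.119 ]
plug [0.458  0.3065 0.119 ]
ring [0.484  0.2931 0.03  ]
```

Emit:
servo_tool --pt "2 -4 0.7 0.9" --pt "2 -4 0.7 0.9" --pt "2 -4 0.7 0.9" --pt "2 -4 0.7 0.9" --pt "2 -4 0.7 0.9" --pt "2 -4 0.7 0.9" --pt "2 -4 0.7 0.9" --pt "2 -4 0.7 0.9" --pt "2 -4 0.7 0.9" --pt "2 -4 0.7 0.9" --pt "2 -4 0.7 0.9" --pt "2 -4 0.7 0.9"

```text
t: 1.35
eef_pos: [0.4122, 0.1451, 0.3345]
ee_rot: [0.734, 0.679, 0.0, 0.0]
wrist_force: [0.0, -0.1, -0.6]
width: 1.003
```

Emit:
servo_tool --pt "0.5 -4.3 0 0" --pt "0.5 -4.3 0 0" --pt "0.5 -4.3 0 0" --pt "0.5 -4.3 0 0" --pt "0.5 -4.3 0 0" --pt "0.5 -4.3 0 0" --pt "0.5 -4.3 0 0" --pt "0.5 -4.3 0 0" --pt "0.5 -4.3 0 0" --pt "0.5 -4.3 0 0" --pt "0 0 0 0" --pt "0 0 0 0"

```text
t: 2.55
eef_pos: [0.4617, -0.2836, 0.3336]
ee_rot: [0.735, 0.678, 0.0, -0.001]
wrist_force: [-0.3, 0.1, 0.4]
width: 1.002
```

```bash
python3 - <<'E'
from h import *
o=observe(); print(o['t'],o['eef_pos'],o['ee_rot'],o['joint_pos'])
im,p=snap('wrist','w1'); print(p)
im,p=snap('top','t1')
E
```

```text
2.55 [ 0.4617 -0.2836  0.3336] [ 0.7351  0.678   0.0001 -0.0009] [-0.7603 -0.0686  1.741   0.0003  1.4709 -2.2503]
{'fov_y': 61.94118686440129, 'cx': 316.8706772473726, 'cy': 235.44997913910177, 'world_to_cam': array([[ 0.0807,  0.9967,  0.0029,  0.2429],
       [-0.9592,  0.0785, -0.2717,  0.5224],
       [-0.271 ,  0.0192,  0.9624, -0.3279],
       [ 0.    ,  0.    ,  0.    ,  1.    ]])}
```

View pics/w1.png

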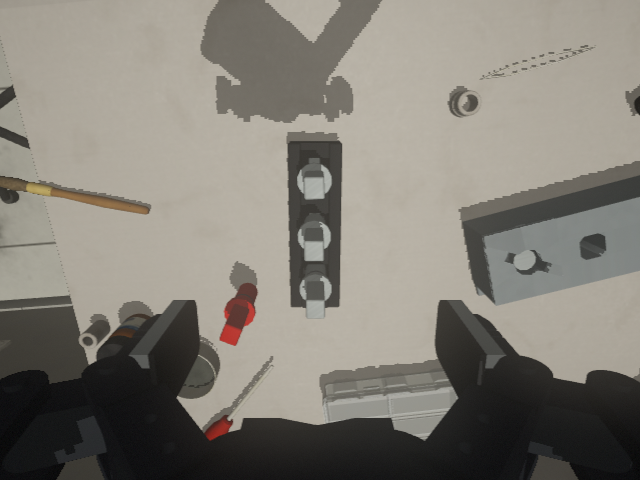

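```bash
python3 - <<'E'
from h import *
im=cv2.imread('pics/w1.png')
cv2.imwrite('pics/w1c.png',cv2.resize(im[120:350,220:360],None,fx=2.6*1.0,fy=2.6,interpolation=cv2.INTER_CUBIC))
p=camera_params('wrist');print('cam',-p['world_to_cam'][:3,:3].T@p['world_to_cam'][:3,3])
E
```

```text
cam [ 0.3927 -0.2756  0.4572]
```

View pics/w1c.png

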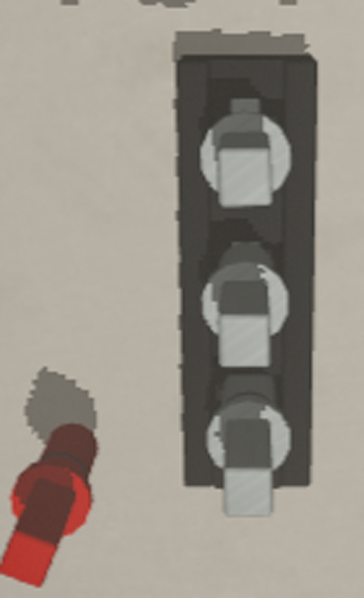

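```bash
python3 - <<'E'
from h import *
p=camera_params('wrist')
for q in [(245,178),(246,341),(248,492)]: print(atz(p,(220+q[0]/2.6,120+q[1]/2.6),.115))
for q in [(205,55),(178,58),(316,60),(309,485),(185,485)]: print('tray',atz(p,(220+q[0]/2.6,120+q[1]/2.6),.04))
for q in [(525,261),(592,245)]: print('blk',atz(p,q,.065))
E
```

```text
[ 0.4473 -0.2814  0.115 ]
[ 0.5038 -0.2856  0.115 ]
[ 0.561  -0.2895  0.115 ]
tray [ 0.4098 -0.2944  0.04  ]
tray [ 0.4101 -0.305   0.04  ]
tray [ 0.4151 -0.2513  0.04  ]
tray [ 0.5967 -0.2656  0.04  ]
tray [ 0.5923 -0.3199  0.04  ]
blk [ 0.5481 -0.07    0.065 ]
blk [ 0.536  -0.0024  0.065 ]
```

Emit:
servo_tool --pt "-1.4 0 0 0" --pt "0 0 -4 0" --pt "0 0 -4 0" --pt "0 0 -4 0" --pt "0 0 -4 0" --pt "0 0 -2 0" --pt "0 0 0 0" --pt "0 0 0 0"

```text
t: 3.45
eef_pos: [0.448, -0.2829, 0.1553]
ee_rot: [0.734, 0.679, -0.0, 0.001]
wrist_force: [0.7, 0.3, 0.6]
width: 0.997
```

```bash
python3 - <<'E'
from h import *
o=observe(); print(o['t'],o['eef_pos'],o['ee_rot'],o['joint_pos'])
im,p=snap('wrist','w2'); 
print(proj(p,o['eef_pos']),proj(p,o['eef_pos']-[0,0,.045]))
im,p=snap('side','s2'); cv2.imwrite('pics/s2c.png',cv2.resize(im[180:400,230:450,::-1],None,fx=2.7,fy=2.7,interpolation=cv2.INTER_CUBIC))
E
```

```text
3.45 [ 0.448  -0.2829  0.1553] [ 0.7343  0.6788 -0.      0.0005] [-0.7773  0.0733  1.9364 -0.0001  1.1308 -2.2695]
[312.5074 332.5268] [313.4684 282.0327]
```

View pics/w2.png

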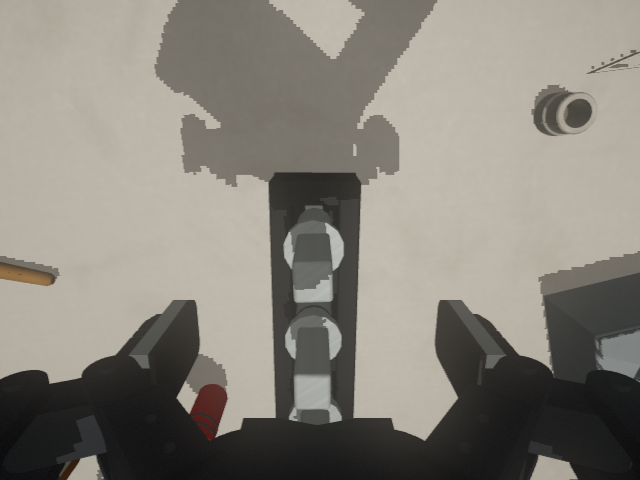

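View pics/s2c.png

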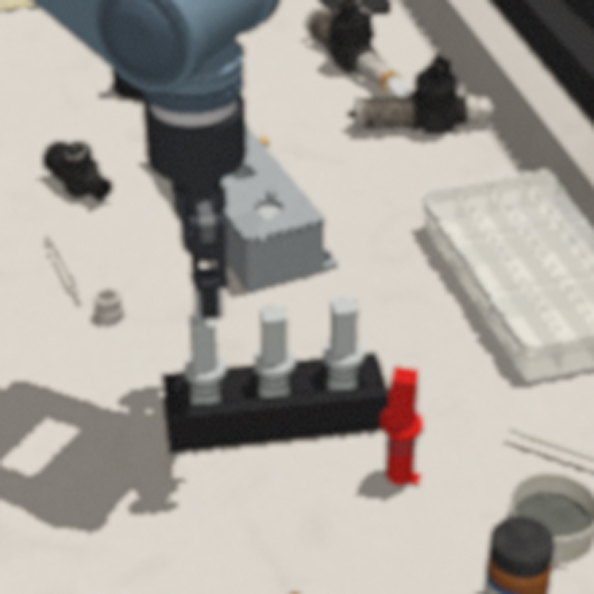

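Emit:
servo_tool --pt "0 0 -3 0" --pt "0 0 -3.1 0" --pt "0 0 0 0" --pt "0 0 0 0"

```text
t: 3.95
eef_pos: [0.4486, -0.2836, 0.0947]
ee_rot: [0.735, 0.679, 0.0, 0.001]
wrist_force: [0.3, -0.4, 0.8]
width: 1.0
```

Emit:
servo_tool --pt "0 0 0 0" --pt "0 0 0 0" --pt "0 0 0 0" --pt "0 0 0 0" --pt "0 0 0 0" --pt "0 0 0 0" --pt "0 0 0 0" --pt "0 0 0 0" --grip 1.0 --newtons 30

```text
t: 4.75
eef_pos: [0.4483, -0.2835, 0.0937]
ee_rot: [0.735, 0.679, -0.0, 0.001]
wrist_force: [-0.0, -0.7, 3.2]
width: 0.206
```

Emit:
servo_tool --pt "0 0 1 0" --pt "0 0 3 0" --pt "0 0 3 0" --pt "0 0 3 0" --pt "0 0 3 0" --pt "0 0 0 0" --pt "0 0 0 0"

```text
t: 5.45
eef_pos: [0.4477, -0.2828, 0.2229]
ee_rot: [0.735, 0.679, 0.0, -0.0]
wrist_force: [0.0, 1.2, -2.1]
width: 0.212
```

```bash
python3 - <<'E'
from h import *
o=observe(); print(o['t'],o['eef_pos'],o['ee_rot'],o['wrist_force'])
im,p=snap('wrist','w3')
e=o['eef_pos']
for d in (0.0877,0.0327): print(proj(p,e-[0,0,d]))
im,p=snap('side','s3'); cv2.imwrite('pics/s3c.png',cv2.resize(im[150:350,230:430,::-1],None,fx=3,fy=3,interpolation=cv2.INTER_CUBIC))
E
```

```text
5.45 [ 0.4477 -0.2828  0.2229] [ 0.7346  0.6785  0.0001 -0.0002] [ 0.0192  1.2071 -2.1148]
[313.8654 252.5633]
[313.1898 293.4215]
```

View pics/w3.png

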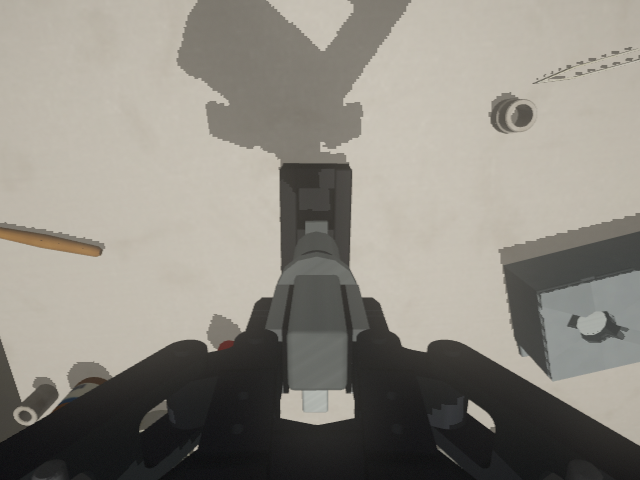

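View pics/s3c.png

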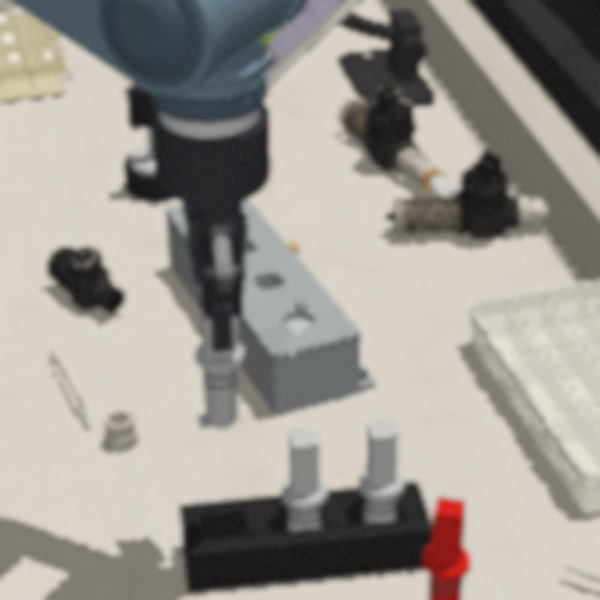

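```bash
cat >> h.py <<'E'
from scipy.optimize import least_squares
def blockfit(im,p,guess,z=.065,search=6,verbose=True):
    """fit top-face outline (80x266) by gradient edge search along normals; im RGB"""
    g=cv2.GaussianBlur(cv2.cvtColor(im,cv2.COLOR_RGB2GRAY).astype(np.float32),(0,0),1.0)
    def W(u,v,q):
        c,s=np.cos(q[2]),np.sin(q[2]); return np.array([q[0]+c*u-s*v,q[1]+s*u+c*v,z])
    S=[((-40,-133),(-40,133)),((40,-133),(40,133)),((-40,-133),(40,-133)),((-40,133),(40,133))]
    q=np.array(guess,float)
    for it in range(4):
        obs=[]
        for a,b in S:
            a=np.array(a)/1e3;b=np.array(b)/1e3
            for t in np.linspace(.06,.94,40):
                m=a+(b-a)*t; n=m*0; 
                out=np.array([np.sign(a[0]),0]) if a[0]==b[0] else np.array([0,np.sign(a[1])])
                P0=proj(p,W(*m,q)); P1=proj(p,W(*(m+out*.003),q)); d=(P1-P0)/np.linalg.norm(P1-P0)
                k=np.arange(-search,search+.01,.25); pts=P0+k[:,None]*d
                if pts.min()<2 or pts[:,0].max()>637 or pts[:,1].max()>477: continue
                v=cv2.remap(g,pts[:,0].astype(np.float32)[None],pts[:,1].astype(np.float32)[None],1)[0]
                gr=np.abs(np.gradient(v)); j=gr.argmax()
                if gr[j]<1.0: continue
                obs.append((m,d,P0+k[j]*d))
        f=lambda q:[np.dot(proj(p,W(*m,q))-o,d) for m,d,o in obs]
        r=least_squares(f,q,loss='soft_l1',f_scale=.5); q=r.x; search=max(3,search-1)
    if verbose: print('fit',q[:2],np.degrees(q[2]),'n',len(obs),'rms',np.median(np.abs(f(q))))
    return q
E
python3 - <<'E'
from h import *
im=cv2.cvtColor(cv2.imread('pics/top0.png'),cv2.COLOR_BGR2RGB); p=camera_params('top')
q=blockfit(im,p,[.533,.019,np.radians(10.6)])
for y in (.101,.037,-.027,-.093):
    print(y,q[:2]+y*np.array([-np.sin(q[2]),np.cos(q[2])]))
E
```

```text
fit [0.5342 0.0203] 10.667642440093958 n 159 rms 0.24366117997457354
0.101 [0.5155 0.1195]
0.037 [0.5274 0.0566]
-0.027 [ 0.5392 -0.0063]
-0.093 [ 0.5514 -0.0711]
```

Emit:
servo_tool --pt "0.7 4 0.5 2.2" --pt "0.7 4 0.5 2.2" --pt "0.7 4 0.5 2.2" --pt "0.7 4 0.5 2.2" --pt "0.7 4 0.5 2.2" --pt "0.7 4 0.5 2.2" --pt "0.7 4 0.5 2.1" --pt "0 0 0 0" --pt "0 0 0 0"

```text
t: 6.45
eef_pos: [0.4962, -0.0022, 0.2564]
ee_rot: [0.637, 0.771, -0.001, -0.001]
wrist_force: [0.2, -0.1, -2.0]
width: 0.208
```

```bash
python3 - <<'E'
from h import *
o=observe(); print(o['t'],o['eef_pos'],o['ee_rot'],o['wrist_force'],2*np.degrees(np.arctan2(o['ee_rot'][1],o['ee_rot'][0])))
im,p=snap('wrist','w4')
blockfit(im,p,[.5342,.0203,np.radians(10.67)],search=12)
e=o['eef_pos']; print(proj(p,e-[0,0,.0877]))
E
```

```text
6.45 [ 0.4962 -0.0022  0.2564] [ 0.637   0.7709 -0.0009 -0.0014] [ 0.2405 -0.0546 -2.0184] 100.86727882067979
fit [0.5323 0.0233] 10.819587059015147 n 147 rms 0.25270595958971015
[313.7147 252.1808]
```

View pics/w4.png

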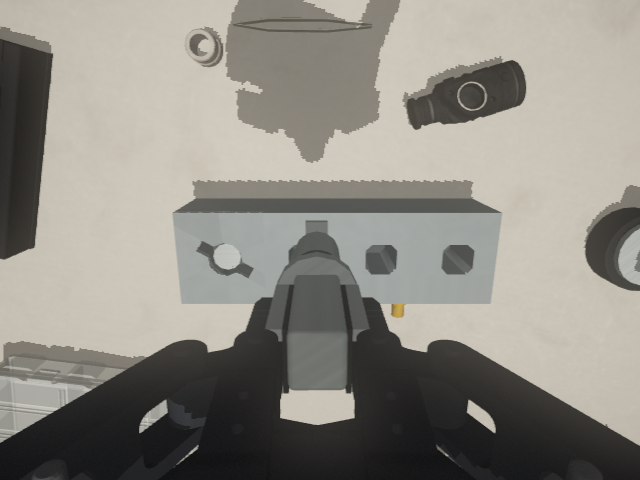

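```bash
python3 - <<'E'
from h import *
im=cv2.imread('pics/w4.png'); p=camera_params('wrist'); o=observe(); e=o['eef_pos']
from scipy.spatial.transform import Rotation as R
a=np.radians(10.87)
def P(x,y,z): # plunger frame, foot origin
    c,s=np.cos(a),np.sin(a); return proj(p,e+[c*x-s*y,s*x+c*y,z-.0877])
for q in [(-17,-6,4),(-17,6,4),(-17,-6,0),(-17,6,0),(-12,0,4),(-17,0,55),(-10,-9,109),(-10,9,109),(-10,-9,61),(-10,9,61)]: print(q,P(*np.array(q)/1e3), 4*(P(*np.array(q)/1e3)-[250,205]))
cv2.imwrite('pics/w4c.png',cv2.resize(im[205:355,250:400],None,fx=4,fy=4,interpolation=cv2.INTER_CUBIC))
E
```

```text
(-17, -6, 4) [302.3068 224.2086] [209.2273  76.8344]
(-17, 6, 4) [324.8088 224.1542] [299.2352  76.6168]
(-17, -6, 0) [302.5437 222.4166] [210.175   69.6665]
(-17, 6, 0) [324.6466 222.3634] [298.5864  69.4537]
(-12, 0, 4) [313.5958 233.2222] [254.3833 112.889 ]
(-17, 0, 55) [312.9292 254.3889] [251.7166 197.5557]
(-10, -9, 109) [280.2314 337.6022] [120.9257 530.4087]
(-10, 9, 109) [343.3406 337.408 ] [373.3625 529.6321]
(-10, -9, 61) [290.4491 275.7705] [161.7962 283.0819]
(-10, 9, 61) [335.361  275.6484] [341.444  282.5938]
```

View pics/w4c.png

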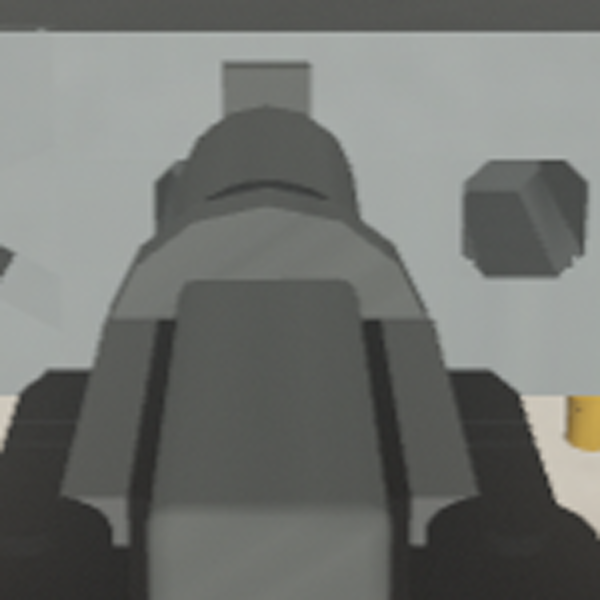

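```bash
cat >> h.py <<'E'
B=np.array([.5337,.0216]); YAW=np.radians(10.75); L=87.7
def b2w(x,y,z): # mm
    c,s=np.cos(YAW),np.sin(YAW); return np.array([B[0]+(c*x-s*y)/1e3,B[1]+(s*x+c*y)/1e3,z/1e3])
def w2b(P):
    c,s=np.cos(YAW),np.sin(YAW); d=np.array(P[:2])-B; return np.array([c*d[0]+s*d[1],-s*d[0]+c*d[1],P[2]])*1e3
def go(pts):
    """print successive deltas (cm) from current measured TCP through block-frame mm points"""
    o=observe(); e=o['eef_pos']; yaw=2*np.degrees(np.arctan2(o['ee_rot'][1],o['ee_rot'][0]))
    print('t',round(o['t'],2),'blk',w2b(e).round(1),'yaw-b',round(yaw-90-np.degrees(YAW),2),'F',o['wrist_force'].round(1),'w',round(o['width']*85,1))
    for q in pts:
        w=b2w(*q); print(q,'delta cm',((w-e)*100).round(2)); e=w
def tcp(th,dz,x0,L=87.7):
    t=np.radians(th); return x0-L*np.sin(t), 65-dz+L*np.cos(t)
E
python3 - <<'E'
from h import *
go([(65,-27,256),(65,-27,145)])
E
```

```text
t 6.5 blk [-41.4 -17.2 256.6] yaw-b 0.02 F [ 0.6 -0.2 -2.4] w 17.5
(65, -27, 256) delta cm [10.64  1.03 -0.06]
(65, -27, 145) delta cm [  0.    0.  -11.1]
```

Emit:
servo_tool --pt "2.66 0.26 0 0" --pt "2.66 0.26 0 0" --pt "2.66 0.26 0 0" --pt "2.66 0.26 0 0" --pt "0 0 -3 0" --pt "0 0 -4 0" --pt "0 0 -4.4 0" --pt "0 0 0 0" --pt "0 0 0 0" --pt "0 0 0 0" --newtons 20

```text
t: 7.5
eef_pos: [0.6051, 0.0063, 0.1471]
ee_rot: [0.638, 0.77, 0.001, 0.002]
wrist_force: [1.6, -0.3, -1.9]
width: 0.206
```

```bash
python3 - <<'E'
from h import *
go([])
# tilt traj: toe upper corner (-17,4) pivot at block (40, 58)
for th in (0,10,20,30,33,36,38):
    t=np.radians(th);s,c=np.sin(t),np.cos(t)
    fx=40-(-17*c-4*s); fz=58-(-17*s+4*c)
    print(th,(fx-L*s).round(1),(fz+L*c).round(1))
im,p=snap('wrist','w5'); im,p=snap('side','s5');cv2.imwrite('pics/s5c.png',cv2.resize(im[150:350,230:430,::-1],None,fx=3,fy=3,interpolation=cv2.INTER_CUBIC))
E
```

```text
t 7.5 blk [ 67.3 -28.4 147.1] yaw-b -0.05 F [ 1.6 -0.3 -1.9] w 17.5
0 57.0 141.7
10 42.2 143.4
20 27.3 142.5
30 12.9 139.0
33 8.7 137.5
36 4.6 135.7
38 1.9 134.4
```

View pics/w5.png

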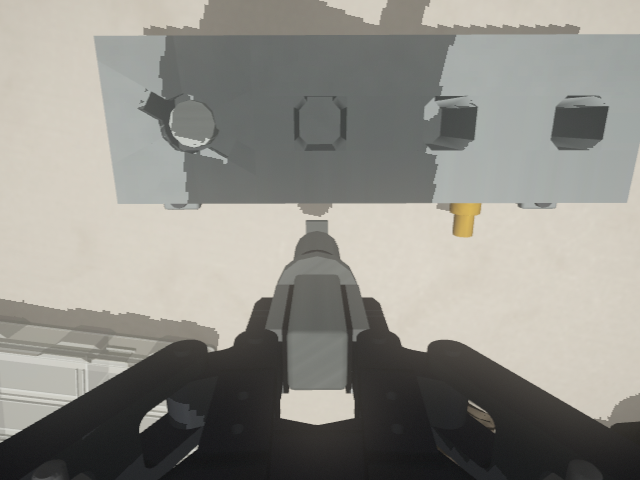

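View pics/s5c.png

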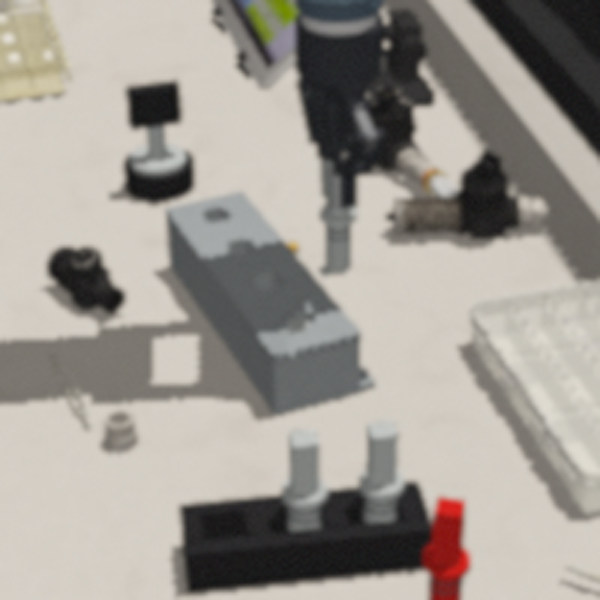

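```bash
python3 - <<'E'
from h import *
im=cv2.cvtColor(cv2.imread('pics/w5.png'),cv2.COLOR_BGR2RGB); p=camera_params('wrist')
q=blockfit(im,p,[.5337,.0216,YAW],search=8)
o=observe(); e=o['eef_pos'];a=YAW
def P(x,y,z):
    c,s=np.cos(a),np.sin(a); return proj(p,e+np.array([c*x-s*y,s*x+c*y,z-87.7])/1e3)
for k in [(-17,0,4),(-17,0,0),(-10,0,109)]: print(k,P(*k))
cv2.imwrite('pics/w5c.png',cv2.resize(cv2.imread('pics/w5.png')[80:240,250:400],None,fx=4,fy=4,interpolation=cv2.INTER_CUBIC))
E
```

```text
fit [0.5326 0.0236] 10.87466000631626 n 122 rms 0.26244310565365286
(-17, 0, 4) [314.0245 223.0271]
(-17, 0, 0) [314.0748 221.1969]
(-10, 0, 109) [311.5753 338.1449]
```

View pics/w5c.png

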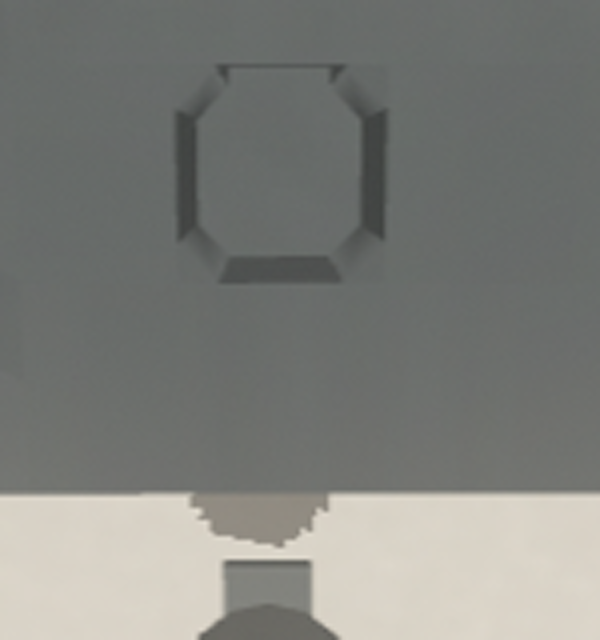

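```bash
sed -i 's/^B=.*/B=np.array([.5336,.0220]); YAW=np.radians(10.8); L=87.7/' h.py; python3 - <<'E'
from h import *
go([(67,-27,142),(57,-27,142),(42.2,-27,143.4),(27.3,-27,142.5),(12.9,-27,139),(7.5,-27,137)])
E
```

```text
t 7.6 blk [ 67.5 -28.5 147.5] yaw-b -0.07 F [-0.3 -0.4 -0.8] w 17.5
(67, -27, 142) delta cm [-0.07  0.14 -0.55]
(57, -27, 142) delta cm [-0.98 -0.19  0.  ]
(42.2, -27, 143.4) delta cm [-1.45 -0.28  0.14]
(27.3, -27, 142.5) delta cm [-1.46 -0.28 -0.09]
(12.9, -27, 139) delta cm [-1.41 -0.27 -0.35]
(7.5, -27, 137) delta cm [-0.53 -0.1  -0.2 ]
```

Emit:
servo_tool --pt "-0.07 0.14 -0.55 0" --pt "0 0 0 0" --pt "-0.5 -0.1 0 0" --pt "-0.48 -0.09 0 0" --pt "-0.73 -0.14 0.07 0" --pt "-0.72 -0.14 0.07 0" --pt "0 0 0 0" --pt "0 0 0 0"

```text
t: 8.4
eef_pos: [0.5781, 0.0038, 0.1405]
ee_rot: [0.638, 0.77, -0.0, -0.0]
wrist_force: [1.8, -1.2, -1.0]
width: 0.206
```

```bash
python3 - <<'E'
from h import *
go([(27.3,-27,142.5),(12.9,-27,139),(7.5,-27,137)])
im,p=snap('side','s6');cv2.imwrite('pics/s6c.png',cv2.resize(im[180:320,270:410,::-1],None,fx=4,fy=4,interpolation=cv2.INTER_CUBIC))
E
```

```text
t 8.4 blk [ 40.3 -26.2 140.5] yaw-b -0.05 F [ 1.8 -1.2 -1. ] w 17.5
(27.3, -27, 142.5) delta cm [-1.26 -0.32  0.2 ]
(12.9, -27, 139) delta cm [-1.41 -0.27 -0.35]
(7.5, -27, 137) delta cm [-0.53 -0.1  -0.2 ]
```

View pics/s6c.png

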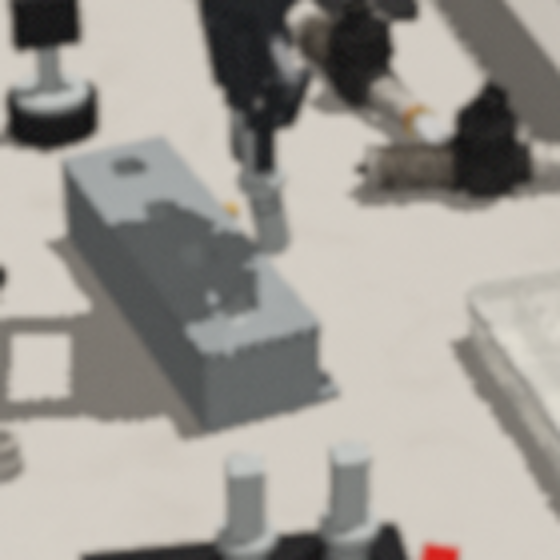

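Emit:
servo_tool --pt "0 0 0 0" --pt "0 0 0 0" --pt "0 0 0 0"

```text
t: 8.75
eef_pos: [0.5782, 0.0039, 0.1399]
ee_rot: [0.638, 0.77, -0.0, -0.0]
wrist_force: [2.5, -0.2, -0.4]
width: 0.207
```

Emit:
servo_tool --pt "-0.63 -0.16 0.12 0" --pt "-0.63 -0.16 0.14 0" --pt "-0.7 -0.13 -0.1 0" --pt "-0.7 -0.13 -0.2 0" --pt "-0.5 -0.1 -0.2 0" --pt "0 0 0 0" --pt "0 0 0 0" --pt "0 0 0 0"

```text
t: 9.55
eef_pos: [0.5465, -0.003, 0.1377]
ee_rot: [0.638, 0.77, -0.001, -0.0]
wrist_force: [1.5, 0.2, -1.2]
width: 0.205
```

```bash
python3 - <<'E'
from h import *
go([])
im,p=snap('wrist','w7')
im,p=snap('side','s7');cv2.imwrite('pics/s7c.png',cv2.resize(im[180:320,270:410,::-1],None,fx=4,fy=4,interpolation=cv2.INTER_CUBIC))
E
```

```text
t 9.55 blk [  8.  -27.  137.7] yaw-b -0.03 F [ 1.5  0.2 -1.2] w 17.4
```

View pics/s7c.png

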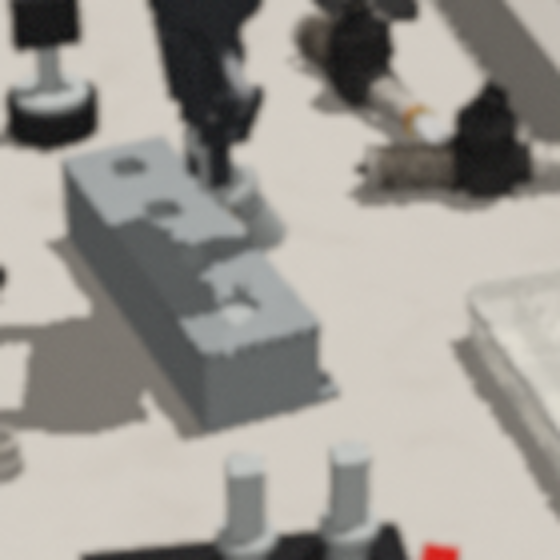

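View pics/w7.png

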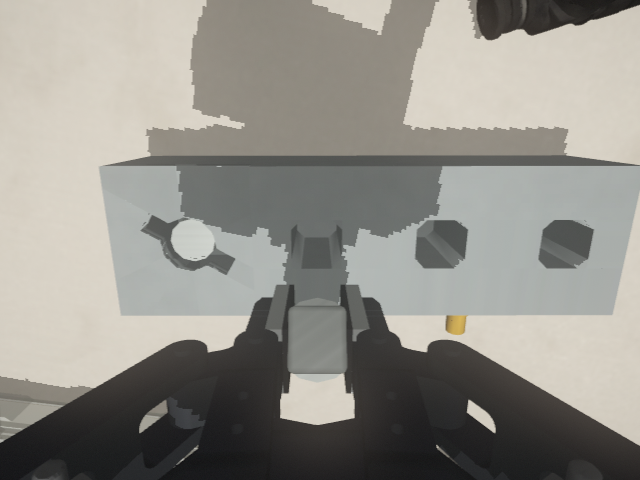

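```bash
python3 - <<'E'
from h import *
p=camera_params('wrist'); e=observe()['eef_pos']
def P(x,y,z,th):
    t=np.radians(th); x,z=x*np.cos(t)-(z-L)*np.sin(t), x*np.sin(t)+(z-L)*np.cos(t)
    c,s=np.cos(YAW),np.sin(YAW); return proj(p,e+np.array([c*x-s*y,s*x+c*y,z])/1e3)
for th in (25,30,33,36): print(th,[P(x,y,109,th).round(1) for x,y in ((-10,-9),(-10,9),(10,-9),(10,9))])
im=cv2.imread('pics/w7.png'); cv2.imwrite('pics/w7c.png',cv2.resize(im[270:400,260:380],None,fx=4.5,fy=4.5,interpolation=cv2.INTER_CUBIC))
E
```

```text
25 [array([281.3, 302.3]), array([342.4, 302.2]), array([280.4, 373.1]), array([343.2, 372.9])]
30 [array([281.7, 296.1]), array([342.1, 296. ]), array([280.2, 366.6]), array([343.3, 366.5])]
33 [array([281.9, 292.6]), array([341.9, 292.5]), array([280.2, 362.6]), array([343.3, 362.5])]
36 [array([282.1, 289.3]), array([341.7, 289.2]), array([280.1, 358.5]), array([343.3, 358.4])]
```

View pics/w7c.png

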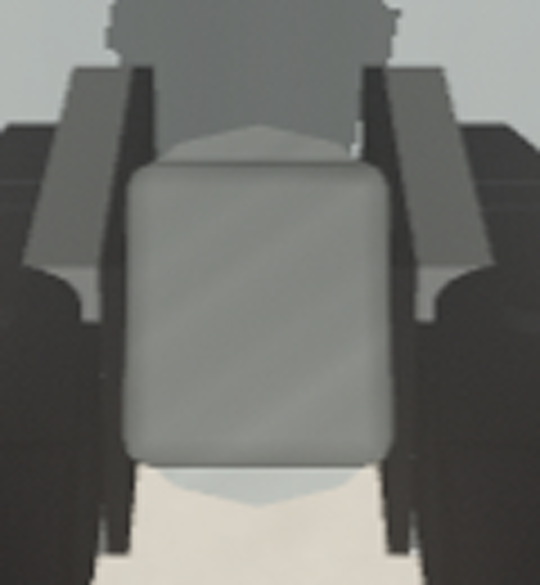

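```bash
python3 - <<'E'
from h import *
go([(13,-27,145),(13,-27,160),(-42,-27,160),(-42,-27,144)])
E
```

```text
t 9.65 blk [  8.  -27.  137.6] yaw-b -0.04 F [ 0.7 -0.1 -1.8] w 17.8
(13, -27, 145) delta cm [0.49 0.09 0.74]
(13, -27, 160) delta cm [0.  0.  1.5]
(-42, -27, 160) delta cm [-5.4  -1.03  0.  ]
(-42, -27, 144) delta cm [ 0.   0.  -1.6]
```

Emit:
servo_tool --pt "0.49 0.09 0.74 0" --pt "0 0 1.5 0" --pt "-1.35 -0.26 0 0" --pt "-1.35 -0.26 0 0" --pt "-1.35 -0.26 0 0" --pt "-1.35 -0.25 0 0" --pt "0 0 -0.8 0" --pt "0 0 -0.8 0" --pt "0 0 0 0" --pt "0 0 0 0" --pt "0 0 0 0"

```text
t: 10.75
eef_pos: [0.4981, -0.0123, 0.1443]
ee_rot: [0.638, 0.77, 0.0, 0.0]
wrist_force: [-0.2, -0.7, -1.9]
width: 0.203
```

```bash
python3 - <<'E'
from h import *
go([])
im,p=snap('wrist','w8')
im,p=snap('side','s8');cv2.imwrite('pics/s8c.png',cv2.resize(im[180:320,270:410,::-1],None,fx=4,fy=4,interpolation=cv2.INTER_CUBIC))
E
```

```text
t 10.75 blk [-41.2 -27.  144.3] yaw-b -0.03 F [-0.2 -0.7 -1.9] w 17.3
```

View pics/s8c.png

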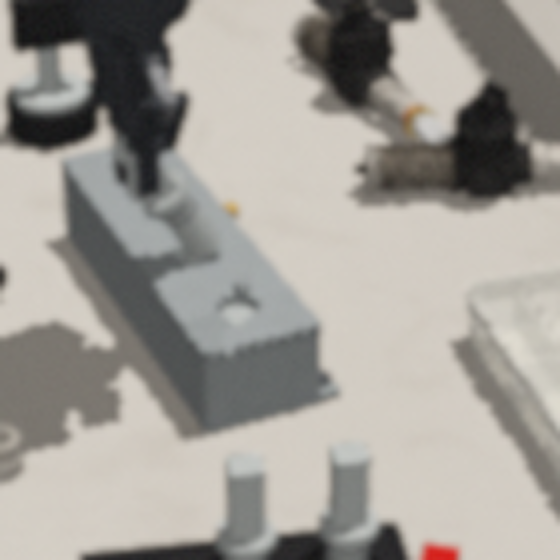

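View pics/w8.png

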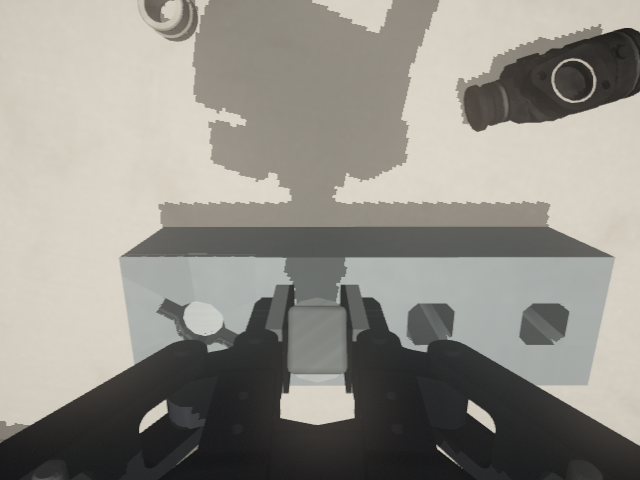

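Emit:
servo_tool --pt "-0.15 -0.03 0 0" --pt "0 0 -0.3 0" --pt "0 0 -0.3 0" --pt "0 0 0 0" --pt "0 0 0 0"

```text
t: 11.35
eef_pos: [0.4961, -0.0125, 0.138]
ee_rot: [0.638, 0.77, -0.0, -0.0]
wrist_force: [-0.0, 0.4, -2.2]
width: 0.205
```

Emit:
servo_tool --pt "-0.1 -0.02 0 0" --pt "-0.1 -0.02 0 0" --pt "-0.1 -0.02 0 0" --pt "0 0 0 0" --pt "0 0 0 0"

```text
t: 11.85
eef_pos: [0.4933, -0.0132, 0.1383]
ee_rot: [0.638, 0.77, 0.0, 0.0]
wrist_force: [0.7, -1.2, -3.2]
width: 0.205
```

Emit:
servo_tool --pt "-0.1 -0.02 0 0" --pt "-0.1 -0.02 0 0" --pt "0 0 0 0" --pt "0 0 0 0"

```text
t: 12.25
eef_pos: [0.492, -0.0136, 0.1387]
ee_rot: [0.638, 0.77, 0.001, 0.001]
wrist_force: [4.7, 0.9, -2.0]
width: 0.21
```

```bash
cat >> h.py <<'E'
def plan(d=8.,y=-27.,bias=0.7):
    out=[]
    for th,dz in ((30.5,2.5),(30.5,5),(27,6.5),(23,8),(18,9.5),(13,11),(8,13),(4,15),(0,17)):
        t=np.radians(th);s,c,tt=np.sin(t),np.cos(t),np.tan(t)
        lo=-13+12/c+dz*tt; hi=min(13-12*c+3*s, 99); x0=(lo+hi)/2+bias
        out.append((round(x0-(L+d)*s,1),y,round(65-dz-d+(L+d)*c,1)))
        print(th,dz,'lo',round(lo,1),'hi',round(hi,1),out[-1])
    return out
E
python3 - <<'E'
from h import *
go(plan())
E
```

```text
30.5 2.5 lo 2.4 hi 4.2 (np.float64(-44.6), -27.0, np.float64(137.0))
30.5 5 lo 3.9 hi 4.2 (np.float64(-43.8), -27.0, np.float64(134.5))
27 6.5 lo 3.8 hi 3.7 (np.float64(-39.0), -27.0, np.float64(135.8))
23 8 lo 3.4 hi 3.1 (np.float64(-33.4), -27.0, np.float64(137.1))
18 9.5 lo 2.7 hi 2.5 (np.float64(-26.3), -27.0, np.float64(138.5))
13 11 lo 1.9 hi 2.0 (np.float64(-18.9), -27.0, np.float64(139.2))
8 13 lo 0.9 hi 1.5 (np.float64(-11.4), -27.0, np.float64(138.8))
4 15 lo 0.1 hi 1.2 (np.float64(-5.3), -27.0, np.float64(137.5))
0 17 lo -1.0 hi 1.0 (np.float64(0.7), -27.0, np.float64(135.7))
t 12.25 blk [-47.6 -27.2 138.7] yaw-b -0.05 F [ 4.7  0.9 -2. ] w 17.9
(np.float64(-44.6), -27.0, np.float64(137.0)) delta cm [ 0.29  0.07 -0.17]
(np.float64(-43.8), -27.0, np.float64(134.5)) delta cm [ 0.08  0.01 -0.25]
(np.float64(-39.0), -27.0, np.float64(135.8)) delta cm [0.47 0.09 0.13]
(np.float64(-33.4), -27.0, np.float64(137.1)) delta cm [0.55 0.1  0.13]
(np.float64(-26.3), -27.0, np.float64(138.5)) delta cm [0.7  0.13 0.14]
(np.float64(-18.9), -27.0, np.float64(139.2)) delta cm [0.73 0.14 0.07]
(np.float64(-11.4), -27.0, np.float64(138.8)) delta cm [ 0.74  0.14 -0.04]
(np.float64(-5.3), -27.0, np.float64(137.5)) delta cm [ 0.6   0.11 -0.13]
(np.float64(0.7), -27.0, np.float64(135.7)) delta cm [ 0.59  0.11 -0.18]
```

Emit:
servo_tool --pt "0.29 0.07 -0.17 0" --pt "0.08 0.01 -0.2 0" --pt "0 0 0 0" --pt "0.25 0.05 0.08 0" --pt "0.25 0.05 0.08 0" --pt "0.27 0.05 0.08 0" --pt "0.27 0.05 0.08 0" --pt "0 0 0 0" --pt "0 0 0 0"

```text
t: 13.15
eef_pos: [0.5033, -0.011, 0.1376]
ee_rot: [0.637, 0.771, -0.003, -0.003]
wrist_force: [-8.3, -2.0, 7.9]
width: 0.207
```

```bash
python3 - <<'E'
from h import *
go([(-26.3,-27,140)])
im,p=snap('wrist','w9');cv2.imwrite('pics/w9c.png',cv2.resize(im[240:420,220:420,::-1],None,fx=3,fy=3,interpolation=cv2.INTER_CUBIC))
im,p=snap('side','s9');cv2.imwrite('pics/s9c.png',cv2.resize(im[180:320,270:410,::-1],None,fx=4,fy=4,interpolation=cv2.INTER_CUBIC))
E
```

```text
t 13.15 blk [-35.9 -26.7 137.6] yaw-b 0.0 F [-8.3 -2.   7.9] w 17.6
(-26.3, -27, 140) delta cm [0.95 0.15 0.24]
```

View pics/s9c.png

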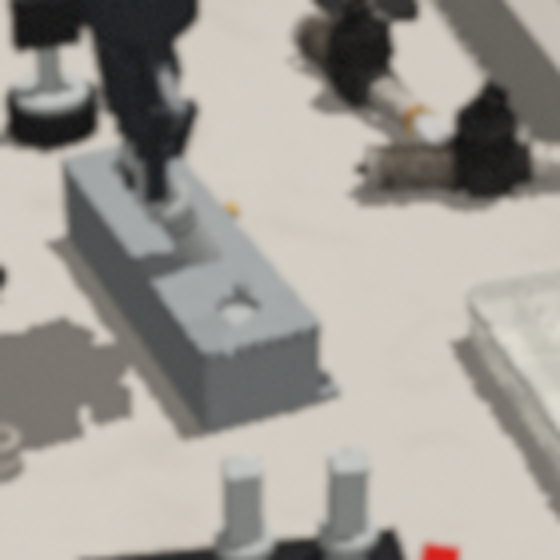

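View pics/w9c.png

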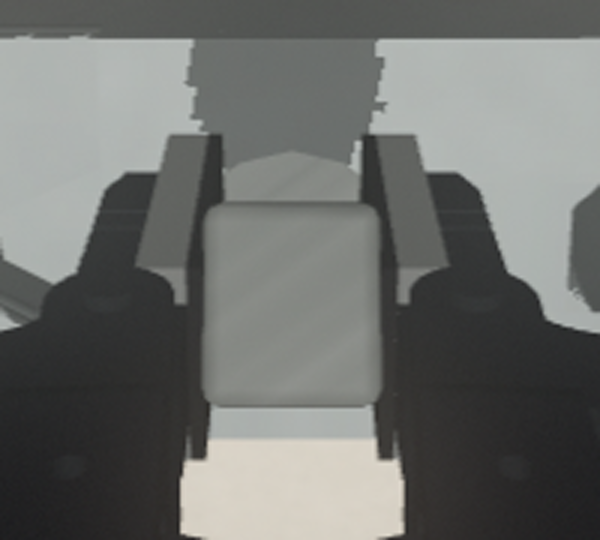

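Emit:
servo_tool --pt "0.1 0.02 0.15 0" --pt "0.2 0.03 0.15 0" --pt "0.2 0.03 0.1 0" --pt "0 0 0 0" --pt "0 0 0 0"

```text
t: 13.75
eef_pos: [0.5084, -0.0099, 0.1408]
ee_rot: [0.638, 0.77, -0.002, -0.002]
wrist_force: [-4.3, -1.2, 1.0]
width: 0.204
```

```bash
python3 - <<'E'
from h import *
go([(-18.9,-27,140.7)])
im,p=snap('wrist','w10');cv2.imwrite('pics/w10c.png',cv2.resize(im[240:420,220:420,::-1],None,fx=3,fy=3,interpolation=cv2.INTER_CUBIC))
E
```

```text
t 13.75 blk [-30.8 -26.7 140.8] yaw-b -0.01 F [-4.3 -1.2  1. ] w 17.4
(-18.9, -27, 140.7) delta cm [ 1.17  0.19 -0.01]
```

View pics/w10c.png

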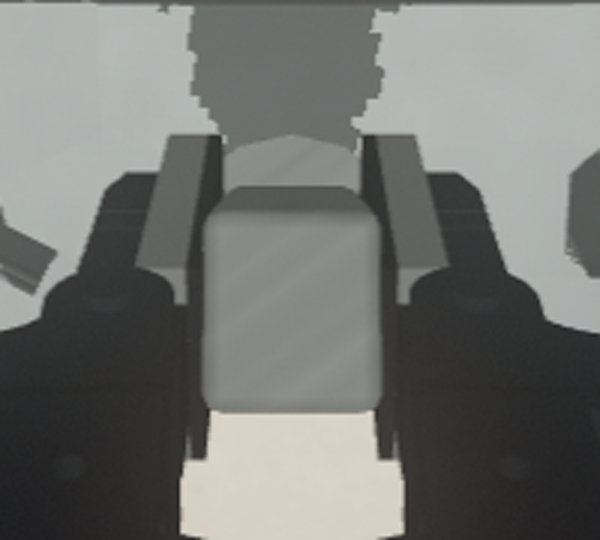

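Emit:
servo_tool --pt "0.25 0.04 0.06 0" --pt "0.25 0.04 0.04 0" --pt "0.25 0.04 0 0" --pt "0.25 0.04 0 0" --pt "0 0 0 0" --pt "0 0 0 0"

```text
t: 14.4
eef_pos: [0.519, -0.0083, 0.1437]
ee_rot: [0.637, 0.771, -0.002, -0.002]
wrist_force: [-8.1, -0.0, 11.2]
width: 0.205
```

Emit:
servo_tool --pt "0.25 0.05 0 0" --pt "0.25 0.05 0 0" --pt "0.25 0.05 -0.05 0" --pt "0.25 0.05 -0.05 0" --pt "0 0 0 0" --pt "0 0 0 0"

```text
t: 15.0
eef_pos: [0.5293, -0.0064, 0.1411]
ee_rot: [0.638, 0.77, -0.001, -0.001]
wrist_force: [-4.4, -1.6, 0.6]
width: 0.208
```

```bash
python3 - <<'E'
from h import *
go([(-5.3,-27,138.5),(0.7,-27,136)])
im,p=snap('wrist','w11');cv2.imwrite('pics/w11c.png',cv2.resize(im[240:420,220:420,::-1],None,fx=3,fy=3,interpolation=cv2.INTER_CUBIC))
E
```

```text
t 15.0 blk [ -9.6 -27.  141.1] yaw-b -0.03 F [-4.4 -1.6  0.6] w 17.7
(-5.3, -27, 138.5) delta cm [ 0.42  0.08 -0.26]
(0.7, -27, 136) delta cm [ 0.59  0.11 -0.25]
```

View pics/w11c.png

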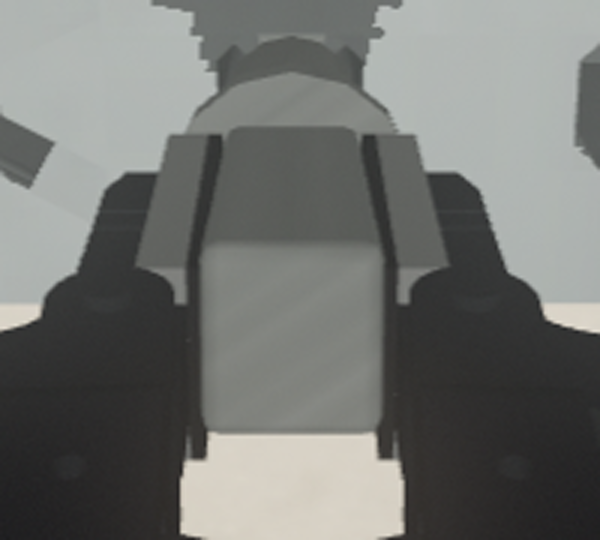

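```bash
python3 - <<'E'
from h import *
im=cv2.imread('pics/w11.png');cv2.imwrite('pics/w11d.png',cv2.resize(im[200:320,260:380],None,fx=5,fy=5,interpolation=cv2.INTER_CUBIC))
p=camera_params('wrist')
print([proj(p,b2w(x,-27,z)).round(1) for x,z in((-13,65),(-13,61),(-17,57),(-40,65))])
E
```

```text
[array([313.8, 252.7]), array([313.8, 250.4]), array([313.8, 241.1]), array([313.6, 202. ])]
```

View pics/w11d.png

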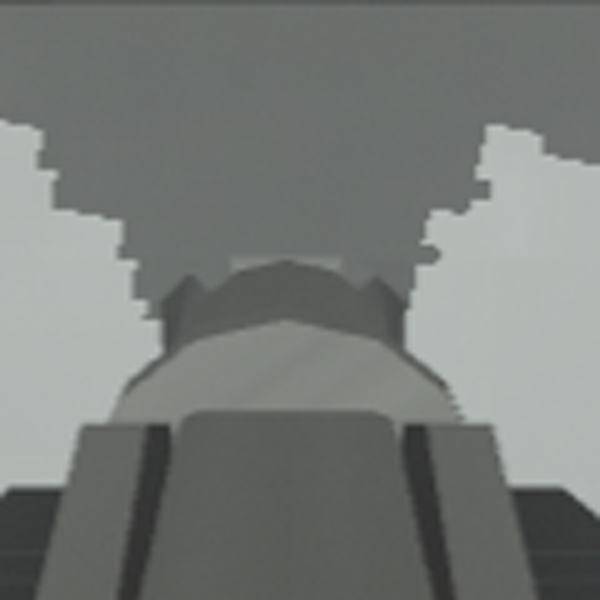

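Emit:
servo_tool --pt "0.22 0.04 -0.1 0" --pt "0.22 0.04 -0.1 0" --pt "0.2 0.04 -0.1 0" --pt "0.2 0.04 -0.1 0" --pt "0.17 0.03 -0.1 0" --pt "0 0 0 0" --pt "0 0 0 0"

```text
t: 15.75
eef_pos: [0.5398, -0.0043, 0.1361]
ee_rot: [0.638, 0.77, -0.0, -0.001]
wrist_force: [-5.0, -0.7, -0.2]
width: 0.207
```

```bash
python3 - <<'E'
from h import *
go([(0,-27,126),(0,-27,100)])
im,p=snap('wrist','w12');cv2.imwrite('pics/w12d.png',cv2.resize(im[200:320,260:380,::-1],None,fx=5,fy=5,interpolation=cv2.INTER_CUBIC))
E
```

```text
t 15.75 blk [  1.2 -27.  136.1] yaw-b -0.04 F [-5.  -0.7 -0.2] w 17.6
(0, -27, 126) delta cm [-0.11 -0.02 -1.01]
(0, -27, 100) delta cm [ 0.   0.  -2.6]
```

View pics/w12d.png

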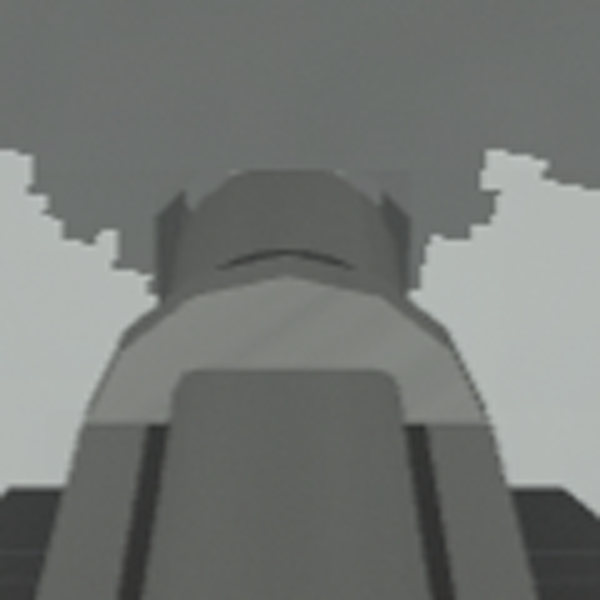

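Emit:
servo_tool --pt "0 0 -0.3 0" --pt "0 0 -0.3 0" --pt "0 0 -0.4 0" --pt "0 0 0 0" --pt "0 0 0 0"

```text
t: 16.3
eef_pos: [0.5402, -0.0045, 0.1262]
ee_rot: [0.638, 0.77, -0.0, -0.0]
wrist_force: [-2.6, -1.6, -4.6]
width: 0.206
```

Emit:
servo_tool --pt "0 0 -0.4 0" --pt "0 0 -0.4 0" --pt "0 0 -0.4 0" --pt "0 0 -0.4 0" --pt "0 0 -0.4 0" --pt "0 0 0 0" --pt "0 0 0 0"

```text
t: 17.0
eef_pos: [0.5404, -0.0043, 0.1062]
ee_rot: [0.638, 0.77, 0.0, -0.0]
wrist_force: [-1.9, 0.1, -3.1]
width: 0.205
```

Emit:
servo_tool --pt "0 0 -0.3 0" --pt "0 0 -0.3 0" --pt "0 0 -0.3 0" --pt "0 0 0 0" --pt "0 0 0 0"

```text
t: 17.5
eef_pos: [0.5403, -0.0044, 0.0973]
ee_rot: [0.638, 0.77, 0.0, 0.0]
wrist_force: [-1.9, -0.3, -3.1]
width: 0.209
```

```bash
python3 - <<'E'
from h import *
go([])
im,p=snap('wrist','w13');cv2.imwrite('pics/w13d.png',cv2.resize(im[200:380,240:400,::-1],None,fx=3.3,fy=3.3,interpolation=cv2.INTER_CUBIC))
im,p=snap('side','s13');cv2.imwrite('pics/s13c.png',cv2.resize(im[180:320,270:410,::-1],None,fx=4,fy=4,interpolation=cv2.INTER_CUBIC))
E
```

```text
t 17.5 blk [  1.7 -27.2  97.3] yaw-b -0.05 F [-1.9 -0.3 -3.1] w 17.8
```

View pics/w13d.png

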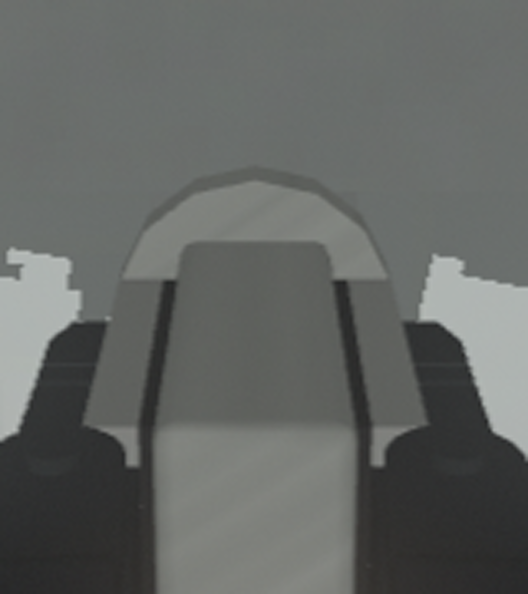

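View pics/s13c.png

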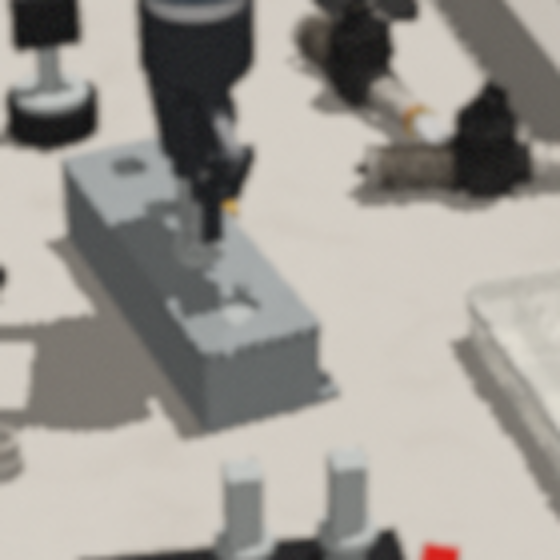

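Emit:
servo_tool --pt "0 0 -0.15 0" --pt "0 0 -0.15 0" --pt "0 0 0 0" --pt "0 0 0 0"

```text
t: 18.0
eef_pos: [0.5409, -0.0044, 0.0964]
ee_rot: [0.638, 0.77, 0.0, 0.0]
wrist_force: [-6.4, -0.2, 8.0]
width: 0.209
```

Emit:
servo_tool --pt "0 0 0 0" --pt "0 0 0 0" --pt "0 0 0 0" --pt "0 0 0 0" --pt "0 0 3 0" --pt "0 0 4 0" --pt "0 0 4 0" --pt "0 0 4 0" --pt "0 0 0 0" --pt "0 0 0 0" --grip 0.5

```text
t: 19.0
eef_pos: [0.541, -0.0046, 0.2458]
ee_rot: [0.638, 0.77, 0.001, 0.001]
wrist_force: [-0.2, -0.5, -0.7]
width: 0.502
```

```bash
python3 - <<'E'
from h import *
go([])
im,p=snap('wrist','w14')
im,p=snap('side','s14');cv2.imwrite('pics/s14c.png',cv2.resize(im[180:320,270:410,::-1],None,fx=4,fy=4,interpolation=cv2.INTER_CUBIC))
im,p=snap('top','t14')
E
```

```text
t 19.0 blk [  2.3 -27.5 245.8] yaw-b -0.05 F [-0.2 -0.5 -0.7] w 42.7
```

View pics/w14.png

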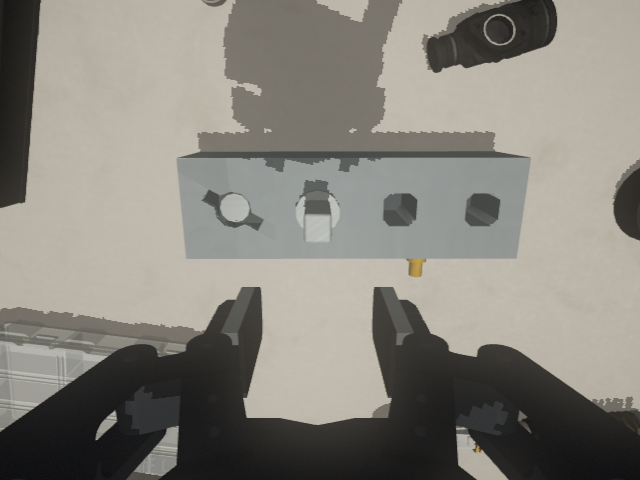

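View pics/s14c.png

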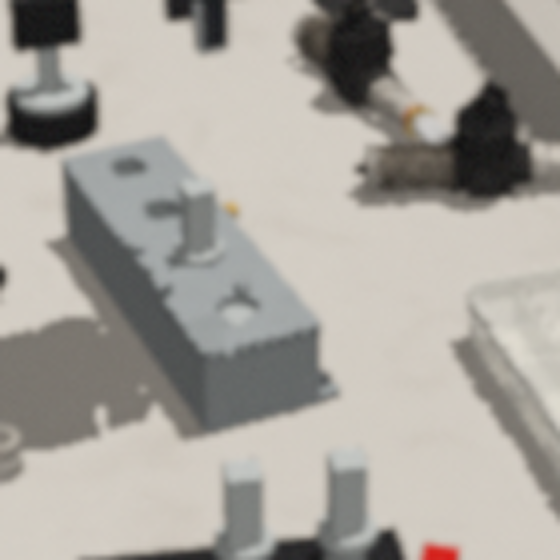

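View pics/t14.png

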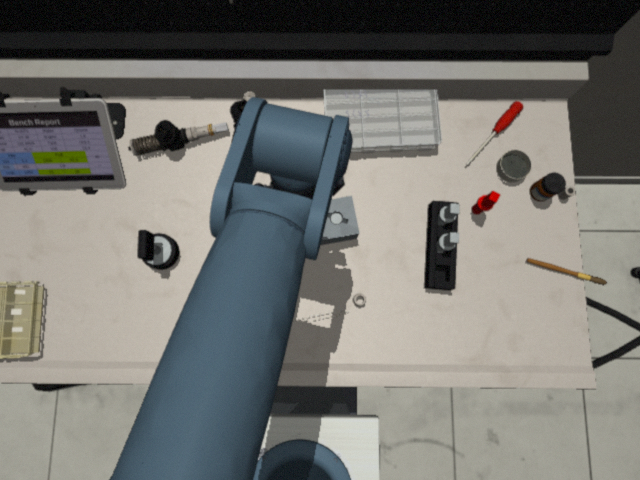

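Emit:
servo_tool --pt "-0.5 -4 -0.4 -2.2" --pt "-0.5 -4 -0.4 -2.2" --pt "-0.5 -4 -0.4 -2.2" --pt "-0.5 -4 -0.4 -2.2" --pt "-0.5 -4 -0.4 -2.2" --pt "-0.5 -4 -0.4 -2.2" --pt "-0.5 -4 -0.4 -2.1" --pt "0 -0.3 0 0" --pt "0 0 0 0" --pt "0 0 0 0"

```text
t: 20.15
eef_pos: [0.5052, -0.2863, 0.2157]
ee_rot: [0.734, 0.679, 0.0, -0.001]
wrist_force: [0.2, -0.5, -0.0]
width: 0.499
```

```bash
python3 - <<'E'
from h import *
go([]);o=observe();print(o['eef_pos'],2*np.degrees(np.arctan2(o['ee_rot'][1],o['ee_rot'][0])),o['joint_pos'])
im,p=snap('wrist','w15')
E
```

```text
t 20.15 blk [ -85.7 -297.5  215.7] yaw-b -15.29 F [ 0.2 -0.5 -0. ] w 42.4
[ 0.5052 -0.2863  0.2157] 85.50746331891345 [-0.7109  0.1193  1.767   0.0003  1.2573 -2.2034]
```

View pics/w15.png

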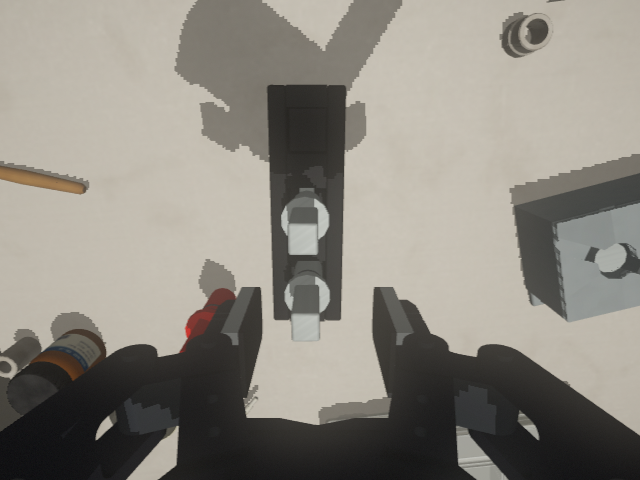

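```bash
cat >> h.py <<'E'
def wz(p,px,z):
    P=atz(p,px,z); R=p['world_to_cam'][:3,:3]; cx=R[0]; up=np.cross([0,0,1.],cx)  # cx horizontal dir, up: image-down? 
    up=R[1]-R[1][2]*np.array([0,0,1]); up/=np.linalg.norm(up)
    return P-0.0016*cx-0.0008*up
E
python3 - <<'E'
from h import *
p=camera_params('wrist')
a=wz(p,(303.5,238.5),.115);b=wz(p,(306,327.5),.115);print(a,b,np.degrees(np.arctan2(*(b-a)[[1,0]])),np.linalg.norm(b-a))
print(observe()['eef_pos'])
im=cv2.imread('pics/w15.png');cv2.imwrite('pics/w15d.png',cv2.resize(im[80:350,250:370],None,fx=2.2,fy=2.2,interpolation=cv2.INTER_CUBIC))
for q in ((267,85),(345,85),(341,320),(274,319)): print(wz(p,q,.04))
E
```

```text
[ 0.5014 -0.2935  0.115 ] [ 0.559  -0.2969  0.115 ] -3.43730981448954 0.0577568755619062
[ 0.5054 -0.2861  0.216 ]
[ 0.409  -0.3134  0.04  ]
[ 0.4133 -0.2588  0.04  ]
[ 0.5953 -0.2728  0.04  ]
[ 0.59   -0.3279  0.04  ]
```

View pics/w15d.png

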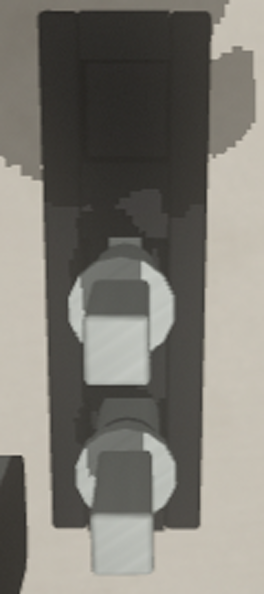

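Emit:
servo_tool --pt "-0.37 -0.74 0 0" --pt "0 0 -3 0" --pt "0 0 -3 0" --pt "0 0 0 0" --pt "0 0 0 0"

```text
t: 20.7
eef_pos: [0.5017, -0.2945, 0.157]
ee_rot: [0.734, 0.679, -0.0, -0.0]
wrist_force: [-0.5, 0.4, 0.7]
width: 0.501
```

```bash
python3 - <<'E'
from h import *
print(observe()['eef_pos'])
im,p=snap('wrist','w16');cv2.imwrite('pics/w16d.png',cv2.resize(im[150:430,200:430,::-1],None,fx=2.1,fy=2.1,interpolation=cv2.INTER_CUBIC))
e=observe()['eef_pos']; print(e)
e[2]=.115; print(proj(p,e))
E
```

```text
[ 0.5017 -0.2945  0.157 ]
[ 0.5024 -0.2952  0.1582]
[312.0509 286.2765]
```

View pics/w16d.png

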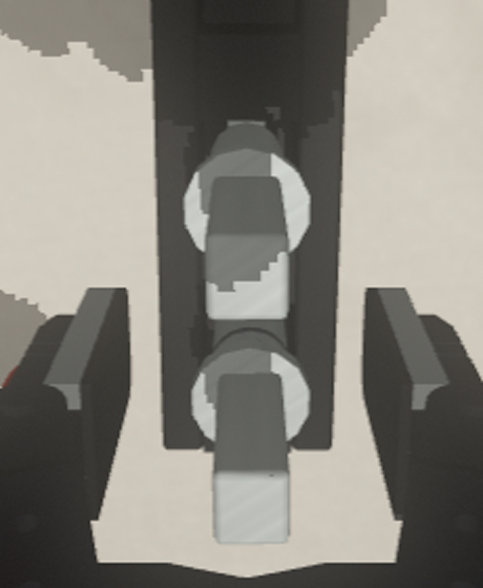

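Emit:
servo_tool --pt "-0.05 0 -3 0" --pt "0 0 -3.3 0" --pt "0 0 0 0" --pt "0 0 0 0"

```text
t: 21.15
eef_pos: [0.5019, -0.2954, 0.0953]
ee_rot: [0.735, 0.679, 0.0, 0.001]
wrist_force: [0.2, 0.2, 0.0]
width: 0.499
```

Emit:
servo_tool --pt "0 0 0 0" --pt "0 0 0 0" --pt "0 0 0 0" --pt "0 0 0 0" --pt "0 0 0 0" --grip 1.0 --newtons 30

```text
t: 21.65
eef_pos: [0.5026, -0.2956, 0.0964]
ee_rot: [0.735, 0.678, 0.001, 0.002]
wrist_force: [-0.4, 2.3, 7.0]
width: 0.205
```

Emit:
servo_tool --pt "0 0 1 0" --pt "0 0 3 0" --pt "0 0 3.5 0" --pt "0 0 3.5 0" --pt "0 0 0 0" --pt "0 0 0 0"

```text
t: 22.25
eef_pos: [0.5011, -0.2949, 0.2041]
ee_rot: [0.735, 0.679, -0.0, 0.001]
wrist_force: [0.2, -0.1, -4.7]
width: 0.208
```

```bash
python3 - <<'E'
from h import *
go([(67,37,210),(67,37,143)])
im,p=snap('wrist','w17')
E
```

```text
t 22.25 blk [ -91.3 -305.2  204.1] yaw-b -15.34 F [ 0.2 -0.1 -4.7] w 17.7
(67, 37, 210) delta cm [ 9.14 36.58  0.59]
(67, 37, 143) delta cm [ 0.   0.  -6.7]
```

View pics/w17.png

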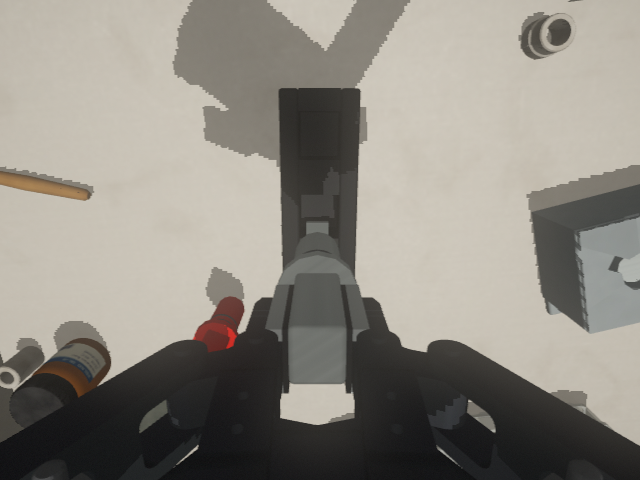

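Emit:
servo_tool --pt "1.14 4.57 0.9 2" --pt "1.14 4.57 0.9 2" --pt "1.14 4.57 0.9 2" --pt "1.14 4.57 0.9 2" --pt "1.14 4.57 0 2" --pt "1.14 4.57 0 2" --pt "1.14 4.57 0 2" --pt "1.14 4.57 0 1.3" --pt "0 0 0 0" --pt "0 0 0 0" --pt "0 0 0 0" --newtons 20

```text
t: 23.4
eef_pos: [0.5915, 0.0701, 0.2377]
ee_rot: [0.638, 0.77, -0.001, -0.001]
wrist_force: [0.8, -0.3, -3.2]
width: 0.205
```

```bash
python3 - <<'E'
from h import *
go([(67,37,240),(67,37,143)])
im,p=snap('wrist','w18'); blockfit(im,p,[.5326,.0236,YAW],search=8)
E
```

```text
t 23.4 blk [ 65.9  36.4 237.7] yaw-b -0.09 F [ 0.8 -0.3 -3.2] w 17.5
(67, 37, 240) delta cm [0.1  0.08 0.23]
(67, 37, 143) delta cm [ 0.   0.  -9.7]
fit [0.5325 0.0234] 10.93137314308069 n 157 rms 0.4608190190257324
```

View pics/w18.png

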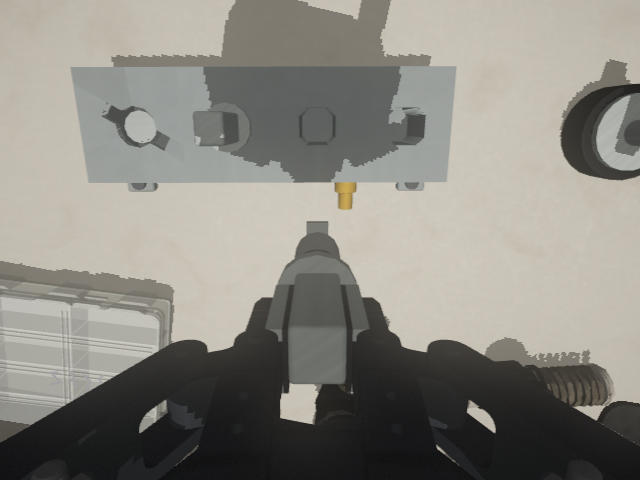

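Emit:
servo_tool --pt "0.2 -0.42 0 0" --pt "0 0 -3 0" --pt "0 0 -3 0" --pt "0 0 -3 0" --pt "0 0 -0.5 0" --pt "0 0 0 0" --pt "0 0 0 0" --pt "0 0 0 0" --pt "0 0 0 0"

```text
t: 24.35
eef_pos: [0.5954, 0.0664, 0.1465]
ee_rot: [0.638, 0.77, 0.001, 0.001]
wrist_force: [-0.1, 0.4, -3.4]
width: 0.208
```

```bash
python3 - <<'E'
from h import *
go([(57,32,142.5),(42.2,32,143.5),(27.3,32,143),(12.9,32,139.5),(6,32,137.5)])
E
```

```text
t 24.35 blk [ 69.   32.1 146.5] yaw-b -0.04 F [-0.1  0.4 -3.4] w 17.7
(57, 32, 142.5) delta cm [-1.18 -0.23 -0.4 ]
(42.2, 32, 143.5) delta cm [-1.45 -0.28  0.1 ]
(27.3, 32, 143) delta cm [-1.46 -0.28 -0.05]
(12.9, 32, 139.5) delta cm [-1.41 -0.27 -0.35]
(6, 32, 137.5) delta cm [-0.68 -0.13 -0.2 ]
```

Emit:
servo_tool --pt "-0.59 -0.12 -0.2 0" --pt "-0.59 -0.11 -0.2 0" --pt "-0.73 -0.14 0.05 0" --pt "-0.72 -0.14 0.05 0" --pt "-0.73 -0.14 0 0" --pt "-0.73 -0.14 -0.05 0" --pt "0 0 0 0" --pt "0 0 0 0"

```text
t: 25.15
eef_pos: [0.5529, 0.0585, 0.1412]
ee_rot: [0.638, 0.77, -0.001, -0.0]
wrist_force: [1.6, -0.4, -2.3]
width: 0.203
```

```bash
python3 - <<'E'
from h import *
go([(12.9,32,139.5),(6,32,137.5)])
E
```

```text
t 25.15 blk [ 25.8  32.3 141.2] yaw-b -0.04 F [ 1.6 -0.4 -2.3] w 17.2
(12.9, 32, 139.5) delta cm [-1.26 -0.27 -0.17]
(6, 32, 137.5) delta cm [-0.68 -0.13 -0.2 ]
```

Emit:
servo_tool --pt "-0.63 -0.14 -0.05 0" --pt "-0.63 -0.13 -0.1 0" --pt "-0.68 -0.13 -0.2 0" --pt "0 0 0 0" --pt "0 0 0 0" --pt "0 0 0 0"

```text
t: 25.75
eef_pos: [0.5337, 0.0546, 0.1375]
ee_rot: [0.638, 0.77, -0.001, -0.001]
wrist_force: [1.5, 0.8, -2.4]
width: 0.205
```

```bash
python3 - <<'E'
from h import *
go([])
im,p=snap('wrist','w19');cv2.imwrite('pics/w19c.png',cv2.resize(im[240:420,220:420,::-1],None,fx=3,fy=3,interpolation=cv2.INTER_CUBIC))
E
```

```text
t 25.75 blk [  6.2  32.  137.5] yaw-b -0.04 F [ 1.5  0.8 -2.4] w 17.4
```

View pics/w19c.png

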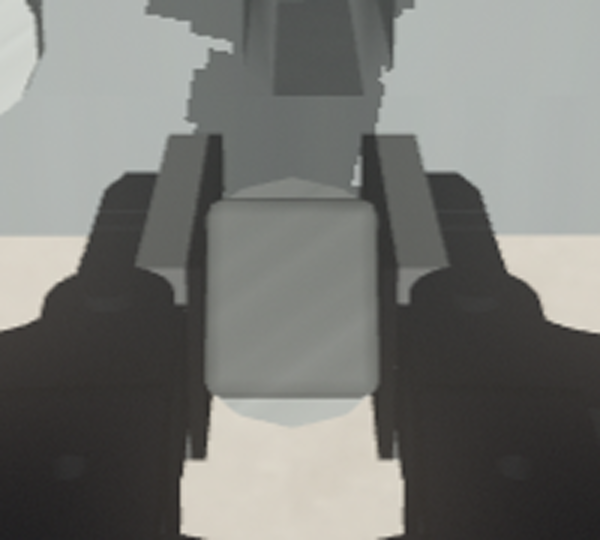

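```bash
python3 - <<'E'
from h import *
go([(11,32,145),(11,32,160),(-43.5,37,160),(-43.5,37,144),(-43.5,37,138)])
E
```

```text
t 25.8 blk [  6.2  32.  137.5] yaw-b -0.03 F [ 1.1  0.1 -2.1] w 17.4
(11, 32, 145) delta cm [0.47 0.09 0.75]
(11, 32, 160) delta cm [0.  0.  1.5]
(-43.5, 37, 160) delta cm [-5.45 -0.53  0.  ]
(-43.5, 37, 144) delta cm [ 0.   0.  -1.6]
(-43.5, 37, 138) delta cm [ 0.   0.  -0.6]
```

Emit:
servo_tool --pt "0.47 0.09 0.75 0" --pt "0 0 1.5 0" --pt "-1.36 -0.13 0 0" --pt "-1.36 -0.13 0 0" --pt "-1.36 -0.13 0 0" --pt "-1.37 -0.14 0 0" --pt "0 0 -0.8 0" --pt "0 0 -0.8 0" --pt "0 0 0 0" --pt "0 0 0 0" --pt "0 0 0 0"

```text
t: 26.9
eef_pos: [0.4848, 0.0502, 0.1443]
ee_rot: [0.638, 0.77, 0.0, 0.0]
wrist_force: [1.0, -1.0, -2.9]
width: 0.209
```

Emit:
servo_tool --pt "0 0 -0.3 0" --pt "0 0 -0.3 0" --pt "0 0 0 0" --pt "0 0 0 0"

```text
t: 27.3
eef_pos: [0.4848, 0.0501, 0.1396]
ee_rot: [0.638, 0.77, -0.0, 0.0]
wrist_force: [-4.6, -0.4, 5.9]
width: 0.206
```

```bash
python3 - <<'E'
from h import *
go([])
E
```

```text
t 27.3 blk [-42.6  36.8 139.6] yaw-b -0.03 F [-4.6 -0.4  5.9] w 17.5
```

Emit:
servo_tool --pt "-0.15 -0.03 0.05 0" --pt "-0.15 -0.03 0 0" --pt "0 0 0 0" --pt "0 0 0 0"

```text
t: 27.7
eef_pos: [0.4809, 0.0497, 0.1382]
ee_rot: [0.638, 0.77, -0.0, -0.0]
wrist_force: [-0.2, 0.4, -2.5]
width: 0.206
```

```bash
python3 - <<'E'
from h import *
go([])
im,p=snap('wrist','w20')
im,p=snap('side','s20');cv2.imwrite('pics/s20c.png',cv2.resize(im[180:320,270:410,::-1],None,fx=4,fy=4,interpolation=cv2.INTER_CUBIC))
E
```

```text
t 27.7 blk [-46.6  37.1 138.2] yaw-b -0.05 F [-0.2  0.4 -2.5] w 17.5
```

View pics/w20.png

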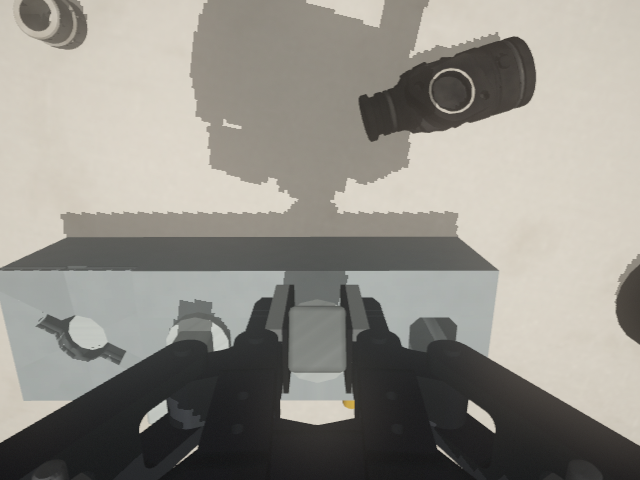

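View pics/s20c.png

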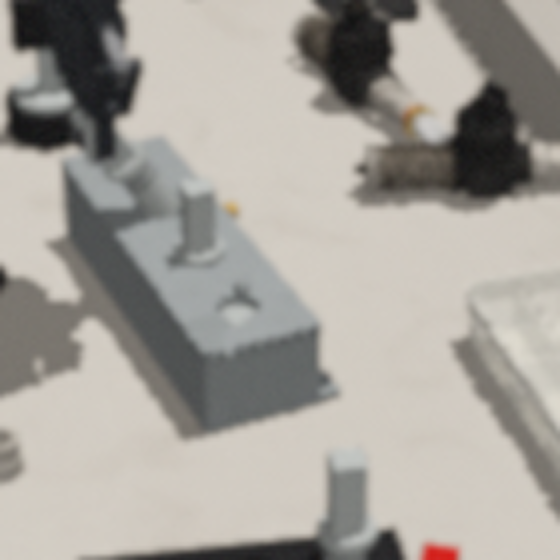

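Emit:
servo_tool --pt "-0.1 -0.02 0 0" --pt "-0.1 -0.02 0 0" --pt "0 0 0 0" --pt "0 0 0 0"

```text
t: 28.2
eef_pos: [0.4795, 0.0492, 0.1388]
ee_rot: [0.638, 0.77, 0.0, 0.0]
wrist_force: [0.7, -0.4, -3.8]
width: 0.208
```

Emit:
servo_tool --pt "-0.1 -0.02 0 0" --pt "0 0 0 0" --pt "0 0 0 0"

```text
t: 28.5
eef_pos: [0.4789, 0.049, 0.1391]
ee_rot: [0.638, 0.77, 0.001, 0.001]
wrist_force: [3.3, 1.5, -1.4]
width: 0.206
```

```bash
python3 - <<'E'
from h import *
go([(-45.5,37,138),(-43.5,37,137),(-38,37,138.5),(-31,37,141),(-25,37,142),(-18.9,37,142.5),(-11.4,37,141.5),(-5.3,37,139),(1.2,37,136.5)])
E
```

```text
t 28.5 blk [-48.7  36.8 139.1] yaw-b -0.05 F [ 3.3  1.5 -1.4] w 17.5
(-45.5, 37, 138) delta cm [ 0.31  0.08 -0.11]
(-43.5, 37, 137) delta cm [ 0.2   0.04 -0.1 ]
(-38, 37, 138.5) delta cm [0.54 0.1  0.15]
(-31, 37, 141) delta cm [0.69 0.13 0.25]
(-25, 37, 142) delta cm [0.59 0.11 0.1 ]
(-18.9, 37, 142.5) delta cm [0.6  0.11 0.05]
(-11.4, 37, 141.5) delta cm [ 0.74  0.14 -0.1 ]
(-5.3, 37, 139) delta cm [ 0.6   0.11 -0.25]
(1.2, 37, 136.5) delta cm [ 0.64  0.12 -0.25]
```

Emit:
servo_tool --pt "0.31 0.08 -0.11 0" --pt "0.2 0.04 -0.1 0" --pt "0 0 0 0" --pt "0.27 0.05 0.07 0" --pt "0.27 0.05 0.08 0" --pt "0 0 0 0" --pt "0 0 0 0"

```text
t: 29.2
eef_pos: [0.4873, 0.0511, 0.138]
ee_rot: [0.638, 0.77, -0.002, -0.002]
wrist_force: [-8.4, -0.8, 6.1]
width: 0.207
```

Emit:
servo_tool --pt "0.23 0.04 0.08 0" --pt "0.23 0.05 0.08 0" --pt "0.23 0.04 0.09 0" --pt "0 0 0 0" --pt "0 0 0 0"

```text
t: 29.7
eef_pos: [0.4945, 0.0525, 0.1412]
ee_rot: [0.637, 0.77, -0.002, -0.002]
wrist_force: [-9.5, -0.2, 8.8]
width: 0.2
```

```bash
python3 - <<'E'
from h import *
go([(-25,37,142)])
im,p=snap('wrist','w21');cv2.imwrite('pics/w21c.png',cv2.resize(im[240:420,220:420,::-1],None,fx=3,fy=3,interpolation=cv2.INTER_CUBIC))
E
```

```text
t 29.7 blk [-32.7  37.3 141.2] yaw-b -0.01 F [-9.5 -0.2  8.8] w 17.0
(-25, 37, 142) delta cm [0.76 0.12 0.08]
```

View pics/w21c.png

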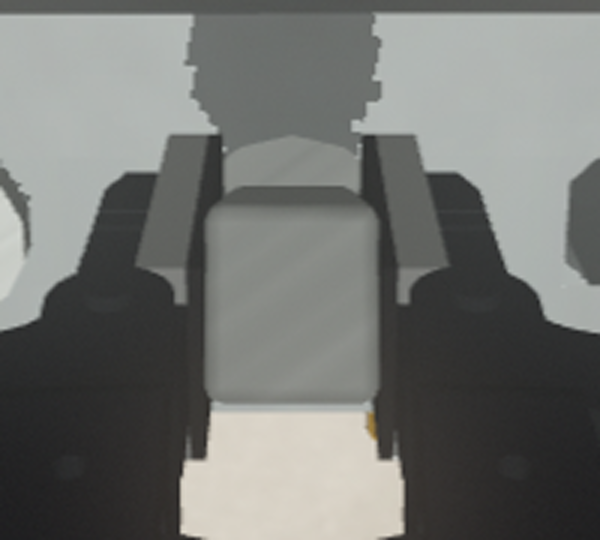

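Emit:
servo_tool --pt "0.25 0.04 0.1 0" --pt "0.25 0.04 0.05 0" --pt "0.25 0.04 0.03 0" --pt "0.3 0.05 0 0" --pt "0.3 0.05 0 0" --pt "0 0 0 0" --pt "0 0 0 0"

```text
t: 30.45
eef_pos: [0.5082, 0.0548, 0.1418]
ee_rot: [0.638, 0.77, -0.001, -0.001]
wrist_force: [-4.4, -0.7, -0.5]
width: 0.209
```

Emit:
servo_tool --pt "0.25 0.05 -0.03 0" --pt "0.25 0.05 -0.05 0" --pt "0.25 0.05 -0.05 0" --pt "0 0 0 0" --pt "0 0 0 0"

```text
t: 30.95
eef_pos: [0.5164, 0.0563, 0.1408]
ee_rot: [0.638, 0.77, -0.0, -0.0]
wrist_force: [-4.3, -0.1, -2.3]
width: 0.207
```

```bash
python3 - <<'E'
from h import *
go([(-5.3,37,139),(1.2,37,136.5)])
im,p=snap('wrist','w22');cv2.imwrite('pics/w22c.png',cv2.resize(im[200:360,240:400,::-1],None,fx=3.7,fy=3.7,interpolation=cv2.INTER_CUBIC))
E
```

```text
t 30.95 blk [-10.5  36.9 140.8] yaw-b -0.04 F [-4.3 -0.1 -2.3] w 17.6
(-5.3, 37, 139) delta cm [ 0.5   0.11 -0.18]
(1.2, 37, 136.5) delta cm [ 0.64  0.12 -0.25]
```

View pics/w22c.png

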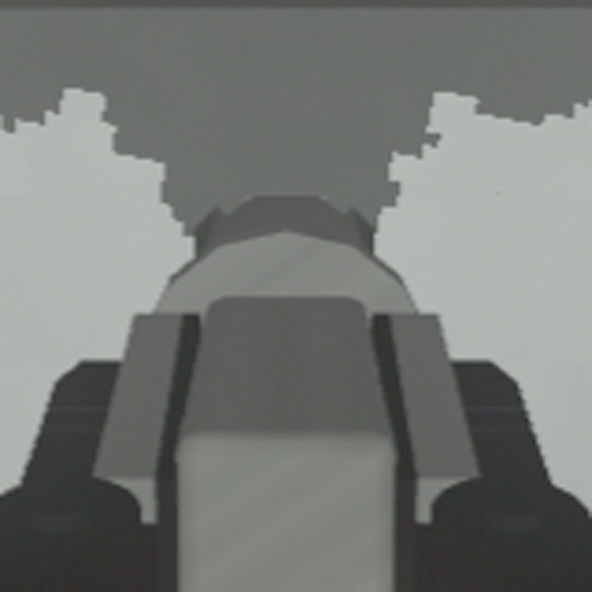

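Toe is under the lip (the lip edge cuts straight across the shank). Straighten and slide down.

Emit:
servo_tool --pt "0.25 0.05 -0.09 0" --pt "0.25 0.06 -0.09 0" --pt "0.22 0.04 -0.08 0" --pt "0.22 0.04 -0.1 0" --pt "0.2 0.04 -0.1 0" --pt "0 0 0 0" --pt "0 0 0 0"

```text
t: 31.7
eef_pos: [0.5283, 0.0586, 0.1364]
ee_rot: [0.638, 0.77, 0.0, 0.0]
wrist_force: [-2.8, -0.7, -2.3]
width: 0.211
```

Emit:
servo_tool --pt "0 0 -0.3 0" --pt "0 0 -0.3 0" --pt "0 0 -0.4 0" --pt "0 0 0 0" --pt "0 0 0 0"

```text
t: 32.2
eef_pos: [0.5281, 0.0586, 0.126]
ee_rot: [0.638, 0.77, 0.0, 0.0]
wrist_force: [-0.0, 0.4, -3.7]
width: 0.209
```

Emit:
servo_tool --pt "0 0 -0.4 0" --pt "0 0 -0.4 0" --pt "0 0 -0.4 0" --pt "0 0 -0.4 0" --pt "0 0 -0.4 0" --pt "0 0 0 0" --pt "0 0 0 0"

```text
t: 32.9
eef_pos: [0.5281, 0.0586, 0.1063]
ee_rot: [0.638, 0.77, 0.0, -0.0]
wrist_force: [-1.7, -0.0, -3.1]
width: 0.201
```

Emit:
servo_tool --pt "0 0 -0.3 0" --pt "0 0 -0.3 0" --pt "0 0 -0.15 0" --pt "0 0 0 0" --pt "0 0 0 0"

```text
t: 33.4
eef_pos: [0.5285, 0.0585, 0.1]
ee_rot: [0.638, 0.77, 0.0, 0.0]
wrist_force: [-4.7, 0.6, 5.1]
width: 0.206
```

Emit:
servo_tool --pt "0 0 -0.15 0" --pt "0 0 0 0" --pt "0 0 0 0"

```text
t: 33.7
eef_pos: [0.5288, 0.0586, 0.0999]
ee_rot: [0.638, 0.77, -0.0, 0.0]
wrist_force: [-8.3, -0.7, 14.0]
width: 0.21
```

Emit:
servo_tool --pt "0 0 0 0" --pt "0 0 0 0" --pt "0 0 0 0" --pt "0 0 0 0" --pt "0 0 3 0" --pt "0 0 4 0" --pt "0 0 4 0" --pt "0 0 4 0" --pt "0 0 0 0" --pt "0 0 0 0" --grip 0.5

```text
t: 34.7
eef_pos: [0.5286, 0.0585, 0.2485]
ee_rot: [0.638, 0.77, 0.001, 0.001]
wrist_force: [0.3, -0.4, -0.7]
width: 0.499
```

```bash
python3 - <<'E'
from h import *
go([])
im,p=snap('wrist','w23')
im,p=snap('side','s23');cv2.imwrite('pics/s23c.png',cv2.resize(im[180:320,270:410,::-1],None,fx=4,fy=4,interpolation=cv2.INTER_CUBIC))
E
```

```text
t 34.7 blk [  2.   36.8 248.5] yaw-b -0.05 F [ 0.3 -0.4 -0.7] w 42.4
```

View pics/w23.png

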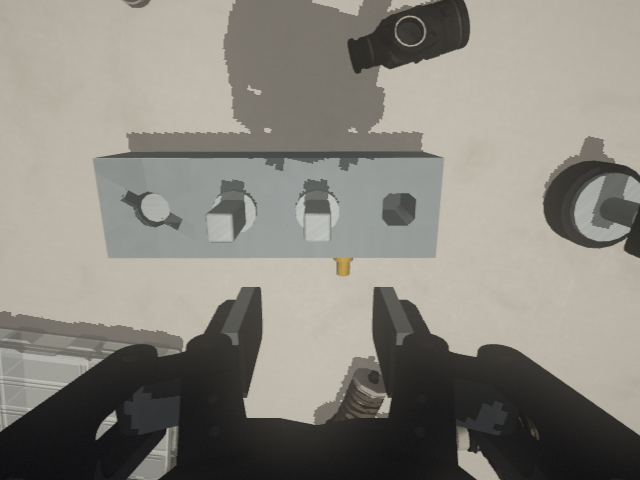

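View pics/s23c.png

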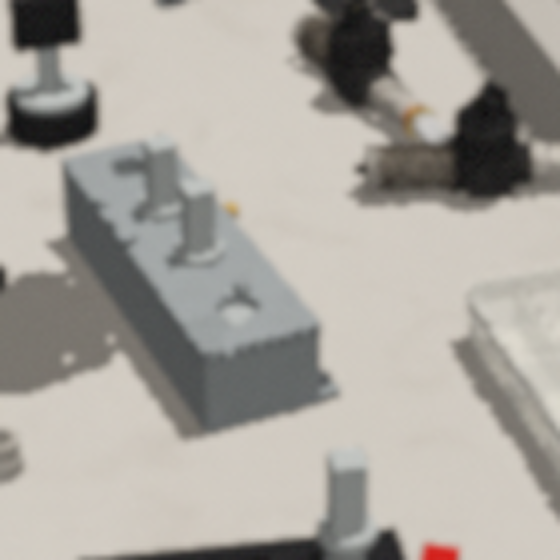

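Emit:
servo_tool --pt "0.35 -4.4 -0.3 -2" --pt "0.35 -4.4 -0.3 -2" --pt "0.35 -4.4 -0.3 -2" --pt "0.35 -4.4 -0.3 -2" --pt "0.35 -4.4 -0.3 -2" --pt "0.35 -4.4 -0.3 -2" --pt "0.35 -4.4 -0.3 -2" --pt "0.35 -4.4 -0.4 -1.3" --pt "0.2 -0.5 -0.5 0" --pt "0 0 0 0" --pt "0 0 0 0" --pt "0 0 0 0"

```text
t: 36.0
eef_pos: [0.5581, -0.2968, 0.2171]
ee_rot: [0.734, 0.679, -0.0, -0.0]
wrist_force: [-0.1, 0.0, -0.7]
width: 0.502
```

```bash
python3 - <<'E'
from h import *
go([]);o=observe();print(o['eef_pos'],2*np.degrees(np.arctan2(o['ee_rot'][1],o['ee_rot'][0])))
im,p=snap('wrist','w24')
E
```

```text
t 36.0 blk [ -35.7 -317.8  217.1] yaw-b -15.24 F [-0.1  0.  -0.7] w 42.7
[ 0.5581 -0.2968  0.2171] 85.56213954654676
```

View pics/w24.png

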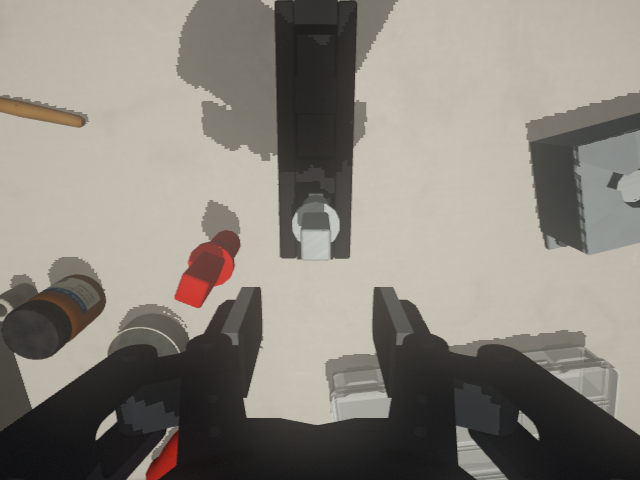

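```bash
python3 - <<'E'
from h import *
p=camera_params('wrist')
print(wz(p,(315.5,243.5),.115), 'red',wz(p,(193,291),.109),wz(p,(208,281),.109), observe()['eef_pos'])
E
```

```text
[ 0.5583 -0.2977  0.115 ] red [ 0.5851 -0.3768  0.109 ] [ 0.5792 -0.3664  0.109 ] [ 0.5582 -0.297   0.2175]
```

Emit:
servo_tool --pt "0 -0.05 -3 0" --pt "0 0 -3 0" --pt "0 0 -3 0" --pt "0 0 -3.3 0" --pt "0 0 0 0" --pt "0 0 0 0" --pt "0 0 0 0"

```text
t: 36.75
eef_pos: [0.5595, -0.2996, 0.0971]
ee_rot: [0.734, 0.679, 0.0, 0.002]
wrist_force: [0.6, 0.1, -0.5]
width: 0.498
```

Emit:
servo_tool --pt "0 0 0 0" --pt "0 0 0 0" --pt "0 0 0 0" --pt "0 0 0 0" --pt "0 0 0 0" --grip 1.0 --newtons 30

```text
t: 37.25
eef_pos: [0.5592, -0.2994, 0.0965]
ee_rot: [0.735, 0.678, 0.001, 0.001]
wrist_force: [1.0, 2.9, 6.6]
width: 0.208
```

Emit:
servo_tool --pt "0 0 1 0" --pt "0 0 3 0" --pt "0 0 3.5 0" --pt "0 0 3.5 0" --pt "0 0 3.5 0" --pt "0 0 0 0" --pt "0 0 0 0"

```text
t: 37.95
eef_pos: [0.558, -0.299, 0.2399]
ee_rot: [0.735, 0.678, -0.0, 0.0]
wrist_force: [-1.2, 0.7, -2.5]
width: 0.21
```

```bash
python3 - <<'E'
from h import *
go([(69,96,240),(69,96,143)])
im,p=snap('wrist','w25')
E
```

```text
t 37.95 blk [ -36.2 -319.9  239.9] yaw-b -15.35 F [-1.2  0.7 -2.5] w 17.8
(69, 96, 240) delta cm [ 2.54 42.82  0.01]
(69, 96, 143) delta cm [ 0.   0.  -9.7]
```

View pics/w25.png

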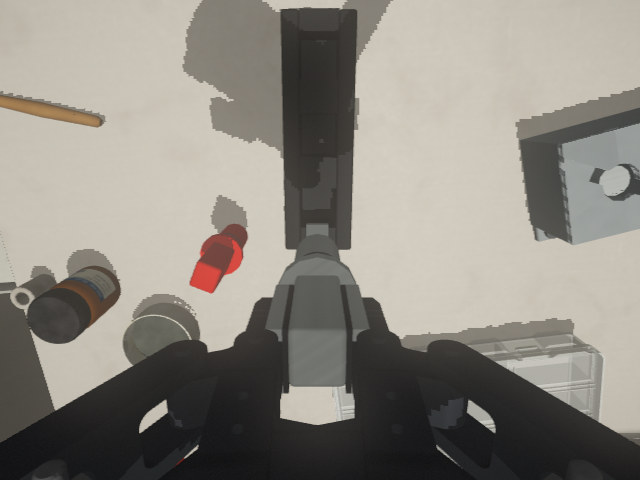

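Emit:
servo_tool --pt "0.27 4.8 0 1.7" --pt "0.27 4.8 0 1.7" --pt "0.27 4.8 0 1.7" --pt "0.27 4.8 0 1.7" --pt "0.27 4.8 0 1.7" --pt "0.27 4.8 0 1.7" --pt "0.27 4.8 0 1.7" --pt "0.27 4.8 0 1.7" --pt "0.27 4.8 0 1.7" --pt "0 0 0 0" --pt "0 0 0 0" --pt "0 0 0 0" --newtons 20

```text
t: 39.2
eef_pos: [0.5816, 0.1323, 0.2377]
ee_rot: [0.638, 0.77, -0.001, -0.001]
wrist_force: [0.0, 0.0, -2.3]
width: 0.204
```

```bash
python3 - <<'E'
from h import *
go([(69,101,240),(69,101,145)])
im,p=snap('wrist','w26'); blockfit(im,p,[.5326,.0236,YAW],search=8)
E
```

```text
t 39.2 blk [ 67.8  99.4 237.7] yaw-b -0.09 F [ 0.   0.  -2.3] w 17.4
(69, 101, 240) delta cm [0.08 0.18 0.23]
(69, 101, 145) delta cm [ 0.   0.  -9.5]
fit [0.5324 0.023 ] 10.848646021141148 n 118 rms 0.2713867761917827
```

View pics/w26.png

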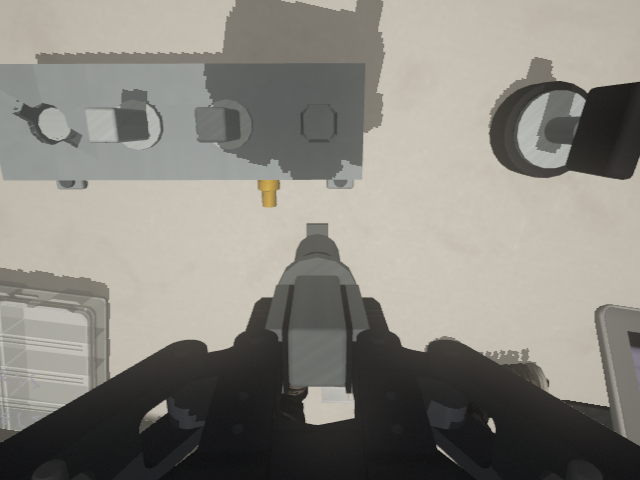

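Emit:
servo_tool --pt "0.08 0.16 0 0" --pt "0 0 -3 0" --pt "0 0 -3 0" --pt "0 0 -3 0" --pt "0 0 -0.3 0" --pt "0 0 0 0" --pt "0 0 0 0" --pt "0 0 0 0" --pt "0 0 0 0"

```text
t: 40.15
eef_pos: [0.5842, 0.1347, 0.1482]
ee_rot: [0.638, 0.77, 0.001, 0.001]
wrist_force: [0.3, -0.2, -2.6]
width: 0.204
```

```bash
python3 - <<'E'
from h import *
go([(57,101,144),(42.2,101,145.5),(27.3,101,144.5),(12.9,101,141),(6.5,101,139)])
E
```

```text
t 40.15 blk [ 70.8 101.2 148.2] yaw-b -0.05 F [ 0.3 -0.2 -2.6] w 17.3
(57, 101, 144) delta cm [-1.35 -0.28 -0.42]
(42.2, 101, 145.5) delta cm [-1.45 -0.28  0.15]
(27.3, 101, 144.5) delta cm [-1.46 -0.28 -0.1 ]
(12.9, 101, 141) delta cm [-1.41 -0.27 -0.35]
(6.5, 101, 139) delta cm [-0.63 -0.12 -0.2 ]
```

Emit:
servo_tool --pt "-0.68 -0.14 -0.15 0" --pt "-0.67 -0.14 -0.15 0" --pt "-0.73 -0.14 0.07 0" --pt "-0.72 -0.14 0.07 0" --pt "-0.73 -0.14 0 0" --pt "-0.73 -0.14 -0.05 0" --pt "0 0 0 0" --pt "0 0 0 0"

```text
t: 40.95
eef_pos: [0.54, 0.1262, 0.1445]
ee_rot: [0.638, 0.77, -0.001, -0.0]
wrist_force: [1.3, 0.6, -1.7]
width: 0.207
```

```bash
python3 - <<'E'
from h import *
go([(12.9,101,141),(6.5,101,139)])
E
```

```text
t 40.95 blk [ 25.8 101.1 144.5] yaw-b -0.04 F [ 1.3  0.6 -1.7] w 17.6
(12.9, 101, 141) delta cm [-1.27 -0.25 -0.35]
(6.5, 101, 139) delta cm [-0.63 -0.12 -0.2 ]
```

Emit:
servo_tool --pt "-0.63 -0.13 -0.15 0" --pt "-0.64 -0.12 -0.2 0" --pt "-0.63 -0.12 -0.2 0" --pt "0 0 0 0" --pt "0 0 0 0" --pt "0 0 0 0"

```text
t: 41.55
eef_pos: [0.5211, 0.1224, 0.1386]
ee_rot: [0.638, 0.77, -0.001, -0.001]
wrist_force: [1.2, 0.8, -1.6]
width: 0.207
```

```bash
python3 - <<'E'
from h import *
go([(11,101,147),(11,101,162),(-44.5,101,162),(-44.5,101,146)])
im,p=snap('wrist','w27');cv2.imwrite('pics/w27c.png',cv2.resize(im[240:420,220:420,::-1],None,fx=3,fy=3,interpolation=cv2.INTER_CUBIC))
E
```

```text
t 41.55 blk [  6.5 101.  138.6] yaw-b -0.04 F [ 1.2  0.8 -1.6] w 17.6
(11, 101, 147) delta cm [0.44 0.09 0.84]
(11, 101, 162) delta cm [0.  0.  1.5]
(-44.5, 101, 162) delta cm [-5.45 -1.04  0.  ]
(-44.5, 101, 146) delta cm [ 0.   0.  -1.6]
```

View pics/w27c.png

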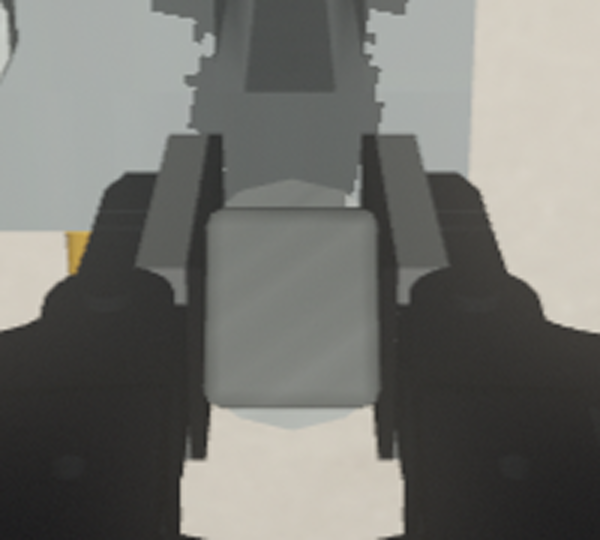

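Emit:
servo_tool --pt "0.44 0.09 0.84 0" --pt "0 0 1.5 0" --pt "-1.36 -0.26 0 0" --pt "-1.36 -0.26 0 0" --pt "-1.36 -0.26 0 0" --pt "-1.37 -0.26 0 0" --pt "0 0 -0.8 0" --pt "0 0 -0.8 0" --pt "0 0 0 0" --pt "0 0 0 0" --pt "0 0 0 0"

```text
t: 42.7
eef_pos: [0.472, 0.1131, 0.1464]
ee_rot: [0.638, 0.77, 0.0, 0.0]
wrist_force: [0.5, 0.5, -2.3]
width: 0.208
```

Emit:
servo_tool --pt "-0.05 0 -0.3 0" --pt "-0.05 0 -0.2 0" --pt "0 0 0 0" --pt "0 0 0 0"

```text
t: 43.1
eef_pos: [0.4704, 0.113, 0.1412]
ee_rot: [0.638, 0.77, -0.0, -0.0]
wrist_force: [0.1, -0.1, -1.8]
width: 0.21
```

```bash
python3 - <<'E'
from h import *
go([])
E
```

```text
t 43.1 blk [-45.  101.3 141.2] yaw-b -0.04 F [ 0.1 -0.1 -1.8] w 17.8
```

Emit:
servo_tool --pt "-0.1 -0.02 -0.1 0" --pt "-0.1 -0.02 0 0" --pt "0 0 0 0" --pt "0 0 0 0"

```text
t: 43.5
eef_pos: [0.4685, 0.1126, 0.1404]
ee_rot: [0.638, 0.77, 0.0, 0.0]
wrist_force: [0.3, 0.4, -2.4]
width: 0.206
```

Emit:
servo_tool --pt "-0.1 -0.02 0 0" --pt "-0.1 -0.02 0 0" --pt "0 0 0 0" --pt "0 0 0 0"

```text
t: 43.9
eef_pos: [0.467, 0.1123, 0.1407]
ee_rot: [0.638, 0.77, 0.001, 0.001]
wrist_force: [2.2, 0.4, -1.4]
width: 0.206
```

```bash
python3 - <<'E'
from h import *
go([])
E
```

```text
t 43.9 blk [-48.5 101.1 140.7] yaw-b -0.05 F [ 2.2  0.4 -1.4] w 17.5
```

Emit:
servo_tool --pt "0.31 0.06 -0.12 0" --pt "0.2 0.04 -0.1 0" --pt "0 0 0 0" --pt "0.27 0.05 0.07 0" --pt "0.27 0.05 0.08 0" --pt "0 0 0 0" --pt "0 0 0 0"

```text
t: 44.6
eef_pos: [0.4755, 0.1141, 0.1395]
ee_rot: [0.638, 0.77, -0.002, -0.002]
wrist_force: [-7.8, -1.6, 6.5]
width: 0.208
```

Emit:
servo_tool --pt "0.23 0.04 0.08 0" --pt "0.23 0.04 0.08 0" --pt "0.23 0.04 0.09 0" --pt "0 0 0 0" --pt "0 0 0 0"

```text
t: 45.1
eef_pos: [0.4828, 0.1154, 0.1426]
ee_rot: [0.638, 0.77, -0.002, -0.001]
wrist_force: [-8.2, -1.4, 8.9]
width: 0.204
```

```bash
python3 - <<'E'
from h import *
go([(-25,101,143.5)])
im,p=snap('wrist','w28');cv2.imwrite('pics/w28c.png',cv2.resize(im[240:420,220:420,::-1],None,fx=3,fy=3,interpolation=cv2.INTER_CUBIC))
E
```

```text
t 45.1 blk [-32.4 101.2 142.6] yaw-b -0.02 F [-8.2 -1.4  8.9] w 17.4
(-25, 101, 143.5) delta cm [0.73 0.12 0.09]
```

View pics/w28c.png

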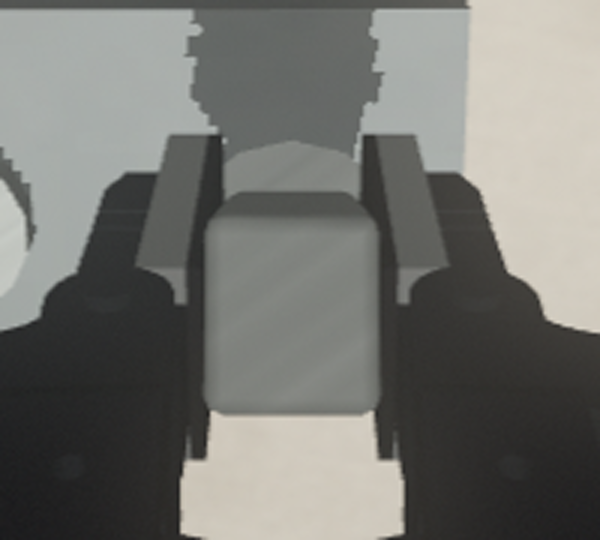

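Same behaviour as before; continue.

Emit:
servo_tool --pt "0.25 0.04 0.1 0" --pt "0.25 0.04 0.05 0" --pt "0.25 0.05 0.03 0" --pt "0.3 0.06 0 0" --pt "0.3 0.06 0 0" --pt "0 0 0 0" --pt "0 0 0 0"

```text
t: 45.85
eef_pos: [0.4974, 0.118, 0.1458]
ee_rot: [0.638, 0.77, -0.001, -0.001]
wrist_force: [-7.9, -1.2, 13.0]
width: 0.201
```

Emit:
servo_tool --pt "0.25 0.05 -0.03 0" --pt "0.25 0.05 -0.05 0" --pt "0.25 0.05 -0.05 0" --pt "0 0 0 0" --pt "0 0 0 0"

```text
t: 46.35
eef_pos: [0.504, 0.1194, 0.1422]
ee_rot: [0.638, 0.77, -0.001, -0.001]
wrist_force: [-5.2, -0.4, 0.5]
width: 0.207
```

```bash
python3 - <<'E'
from h import *
go([(-5.3,101,140.5),(1,101,138)])
im,p=snap('wrist','w29');cv2.imwrite('pics/w29c.png',cv2.resize(im[200:360,240:400,::-1],None,fx=3.7,fy=3.7,interpolation=cv2.INTER_CUBIC))
E
```

```text
t 46.35 blk [-10.8 101.2 142.2] yaw-b -0.04 F [-5.2 -0.4  0.5] w 17.6
(-5.3, 101, 140.5) delta cm [ 0.54  0.08 -0.17]
(1, 101, 138) delta cm [ 0.62  0.12 -0.25]
```

View pics/w29c.png

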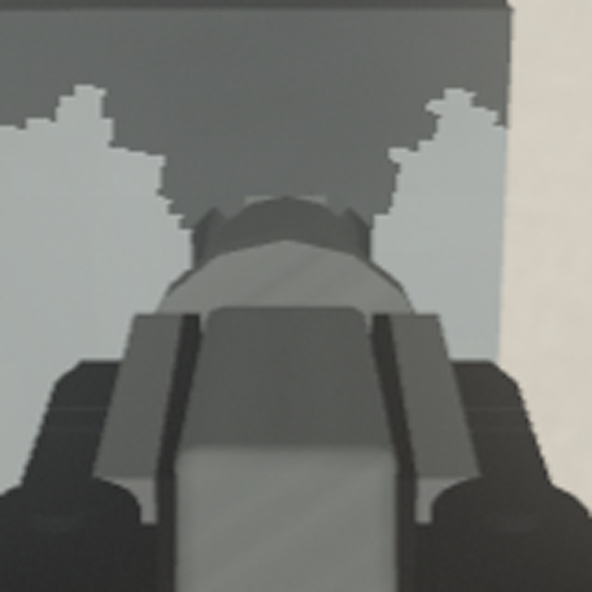

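Emit:
servo_tool --pt "0.25 0.04 -0.09 0" --pt "0.27 0.05 -0.09 0" --pt "0.22 0.04 -0.08 0" --pt "0.22 0.04 -0.1 0" --pt "0.22 0.04 -0.1 0" --pt "0 0 0 0" --pt "0 0 0 0"

```text
t: 47.1
eef_pos: [0.5168, 0.1216, 0.1378]
ee_rot: [0.638, 0.77, 0.0, 0.0]
wrist_force: [-3.7, -0.0, -0.4]
width: 0.208
```

Emit:
servo_tool --pt "0 0 -0.3 0" --pt "0 0 -0.3 0" --pt "0 0 -0.4 0" --pt "0 0 0 0" --pt "0 0 0 0"

```text
t: 47.6
eef_pos: [0.5166, 0.1216, 0.1274]
ee_rot: [0.638, 0.77, 0.0, -0.0]
wrist_force: [-2.3, -0.2, -3.4]
width: 0.206
```

Emit:
servo_tool --pt "0 0 -0.4 0" --pt "0 0 -0.4 0" --pt "0 0 -0.4 0" --pt "0 0 -0.4 0" --pt "0 0 -0.4 0" --pt "0 0 0 0" --pt "0 0 0 0"

```text
t: 48.3
eef_pos: [0.5166, 0.1216, 0.1075]
ee_rot: [0.638, 0.77, 0.0, -0.0]
wrist_force: [-1.8, -0.8, -4.2]
width: 0.207
```

Emit:
servo_tool --pt "0 0 -0.3 0" --pt "0 0 -0.3 0" --pt "0 0 -0.15 0" --pt "0 0 0 0" --pt "0 0 0 0"

```text
t: 48.8
eef_pos: [0.5166, 0.1216, 0.1002]
ee_rot: [0.638, 0.77, 0.0, 0.0]
wrist_force: [-1.7, -0.5, -3.3]
width: 0.208
```

Emit:
servo_tool --pt "0 0 -0.15 0" --pt "0 0 0 0" --pt "0 0 0 0"

```text
t: 49.1
eef_pos: [0.5167, 0.1215, 0.099]
ee_rot: [0.638, 0.77, -0.0, -0.0]
wrist_force: [-3.7, 0.6, -1.3]
width: 0.204
```

Emit:
servo_tool --pt "0 0 -0.15 0" --pt "0 0 0 0" --pt "0 0 0 0"

```text
t: 49.4
eef_pos: [0.5168, 0.1216, 0.0984]
ee_rot: [0.638, 0.77, -0.0, -0.0]
wrist_force: [-6.6, -1.3, 6.4]
width: 0.206
```

Emit:
servo_tool --pt "0 0 0 0" --pt "0 0 0 0" --pt "0 0 0 0" --pt "0 0 0 0" --pt "0 0 3 0" --pt "0 0 4 0" --pt "0 0 4 0" --pt "0 0 4 0" --pt "0 0 0 0" --pt "0 0 0 0" --grip 0.5

```text
t: 50.4
eef_pos: [0.5173, 0.1216, 0.2486]
ee_rot: [0.638, 0.77, 0.001, 0.001]
wrist_force: [-1.4, -0.4, 0.1]
width: 0.501
```

```bash
python3 - <<'E'
from h import *
go([])
im,p=snap('wrist','w30')
im,p=snap('side','s30');cv2.imwrite('pics/s30c.png',cv2.resize(im[170:310,250:390,::-1],None,fx=4,fy=4,interpolation=cv2.INTER_CUBIC))
E
```

```text
t 50.4 blk [  2.7 100.8 248.6] yaw-b -0.05 F [-1.4 -0.4  0.1] w 42.5
```

View pics/w30.png

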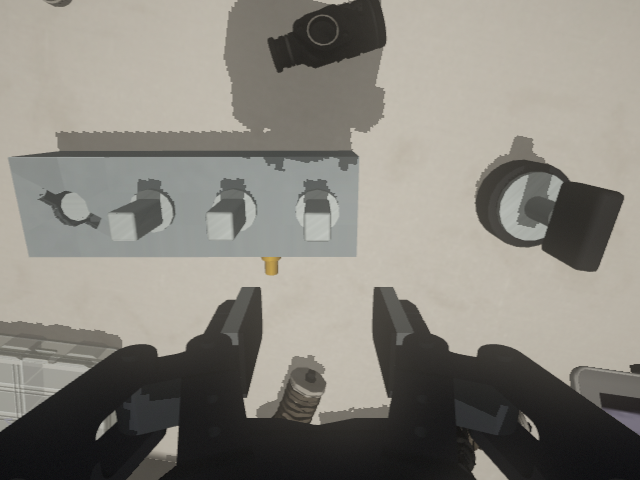

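View pics/s30c.png

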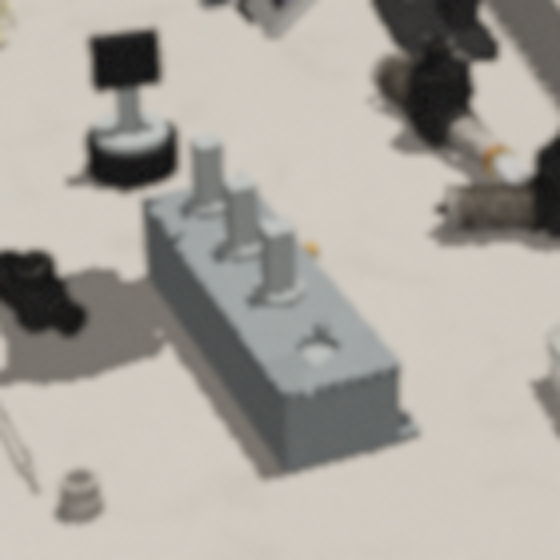

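Emit:
servo_tool --pt "-0.3 1.45 0 -8.5" --pt "-0.3 1.45 0 -8.5" --pt "-0.3 1.45 0 -8.5" --pt "-0.3 1.45 0 -8.5" --pt "-0.3 1.45 0 -8.5" --pt "-0.3 1.45 0 -8.5" --pt "-0.3 1.45 0 -8.5" --pt "-0.3 1.45 0 -8.5" --pt "-0.3 1.45 0 -8.5" --pt "-0.3 1.45 0 -8.5" --pt "-0.3 1.45 0 -8.5" --pt "0 1.15 0 -8.5" --grip 0.3

```text
t: 51.7
eef_pos: [0.4825, 0.293, 0.2451]
ee_rot: [1.0, -0.014, -0.002, 0.001]
wrist_force: [-0.0, -0.2, -0.4]
width: 0.704
```

Emit:
servo_tool --pt "0 0 0 -8.5" --pt "0 0 0 -8.5" --pt "0 0 0 -8.5" --pt "0 0 0 -8.5" --pt "0 0 0 -8.5" --pt "0 0 0 -8.5" --pt "0 0 0 -8.5" --pt "0 0 0 -8.5" --pt "0 0 0 -8.5" --pt "0 0 0 -8.5" --pt "0 0 0 0" --pt "0 0 0 0"

```text
t: 52.9
eef_pos: [0.4832, 0.2923, 0.246]
ee_rot: [0.731, -0.682, -0.001, 0.001]
wrist_force: [0.8, 0.5, 0.5]
width: 0.7
```

```bash
python3 - <<'E'
from h import *
o=observe();print(o['t'],o['eef_pos'],2*np.degrees(np.arctan2(o['ee_rot'][1],o['ee_rot'][0])),o['joint_pos'])
im,p=snap('wrist','w31')
im,p=snap('top','t31')
E
```

```text
52.9 [0.4832 0.2923 0.246 ] -86.0714236551831 [0.3434 0.052  1.7813 0.     1.3108 1.8456]
```

View pics/w31.png

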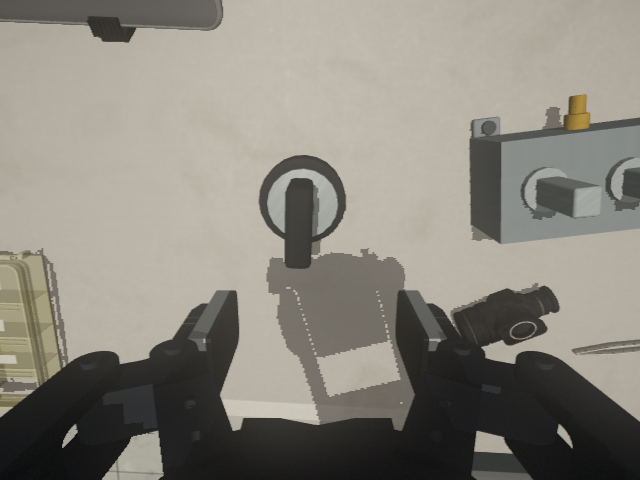

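```bash
python3 - <<'E'
from h import *
im=cv2.imread('pics/w31.png');c=im[145:280,250:360].astype(np.float32)
c=np.clip(c*2.2,0,255).astype(np.uint8)
cv2.imwrite('pics/w31c.png',cv2.resize(c,None,fx=4.4,fy=4.4,interpolation=cv2.INTER_CUBIC))
E
```

```text
(no output)
```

View pics/w31c.png

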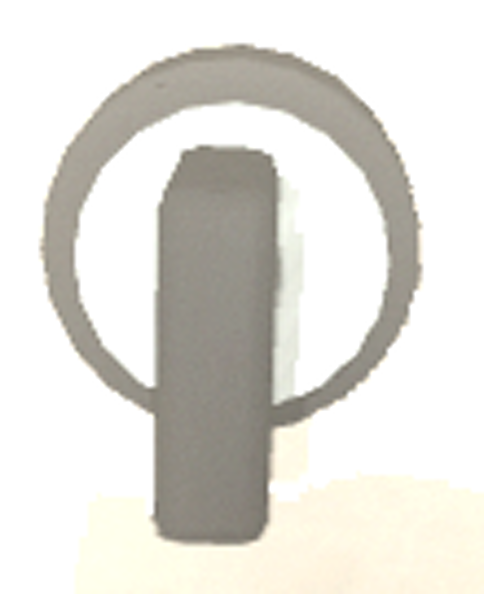

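```bash
python3 - <<'E'
from h import *
p=camera_params('wrist'); f=lambda x,y:wz(p,(250+x/4.4,145+y/4.4),.119)
P=[f(*q) for q in ((161,194),(276,188),(267,543),(154,540))]
for q in P: print(q)
print('ctr',np.mean(P,0)); 
for a,b in ((3,0),(2,1)):
    d=P[b]-P[a]; print(np.linalg.norm(d),np.degrees(np.arctan2(d[1],d[0])))
print('ring',wz(p,(303,198),.03)); print(observe()['eef_pos'])
E
```

```text
[0.5092 0.3166 0.119 ]
[0.5112 0.3002 0.119 ]
[0.4569 0.2981 0.119 ]
[0.4563 0.3152 0.119 ]
ctr [0.4834 0.3075 0.119 ]
0.05293192052940649 1.5194418886660987
0.054254756520725124 2.261832869083512
ring [0.4872 0.3081 0.03  ]
[0.4834 0.2924 0.2467]
```

Emit:
servo_tool --pt "0 1.4 0 -2" --pt "0 0 -3 0" --pt "0 0 -2.5 0" --pt "0 0 0 0" --pt "0 0 0 0" --pt "0 0 0 0"

```text
t: 53.6
eef_pos: [0.4846, 0.3068, 0.1943]
ee_rot: [0.718, -0.696, 0.001, -0.001]
wrist_force: [-0.1, -0.5, 0.1]
width: 0.705
```

```bash
python3 - <<'E'
from h import *
o=observe();e=o['eef_pos'];print(o['t'],e,2*np.degrees(np.arctan2(o['ee_rot'][1],o['ee_rot'][0])))
im,p=snap('wrist','w32'); e[2]=.119; print(proj(p,e))
c=im[150:400,180:460,::-1].astype(np.float32); c=np.clip(c*2.2,0,255).astype(np.uint8)
cv2.imwrite('pics/w32c.png',cv2.resize(c,None,fx=2.3,fy=2.3,interpolation=cv2.INTER_CUBIC))
E
```

```text
53.6 [0.4846 0.3068 0.1943] -88.22078719192413
[320.1743 259.311 ]
```

View pics/w32c.png

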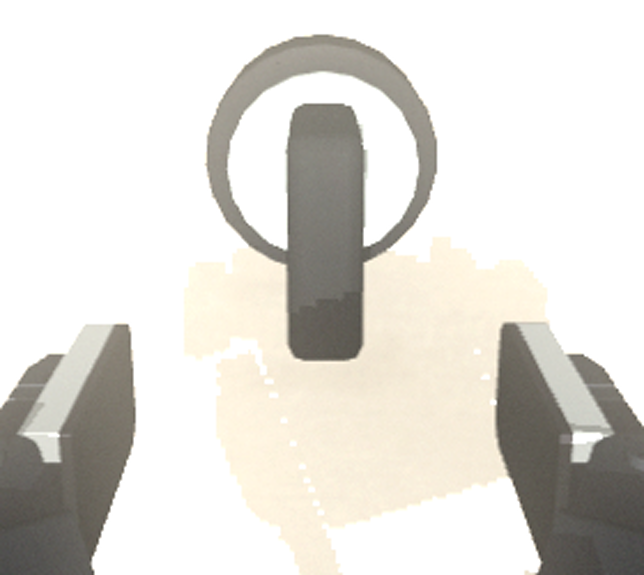

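Emit:
servo_tool --pt "0 -0.2 -3 0" --pt "0 0 -3 0" --pt "0 0 -3 0" --pt "0 0 -0.8 0" --pt "0 0 0 0" --pt "0 0 0 0" --pt "0 0 0 0"

```text
t: 54.35
eef_pos: [0.4852, 0.3051, 0.0968]
ee_rot: [0.718, -0.696, 0.001, -0.002]
wrist_force: [0.2, 0.2, -0.6]
width: 0.701
```

Emit:
servo_tool --pt "0 0 0 0" --pt "0 0 0 0" --pt "0 0 0 0" --pt "0 0 0 0" --pt "0 0 0 0" --pt "0 0 0 0" --pt "0 0 0 0" --grip 1.0 --newtons 60

```text
t: 55.05
eef_pos: [0.4841, 0.3048, 0.0951]
ee_rot: [0.718, -0.696, 0.0, -0.0]
wrist_force: [-1.0, 0.8, 4.7]
width: 0.208
```

```bash
python3 - <<'E'
from h import *
o=observe();e=o['eef_pos'];print(o['t'],e,2*np.degrees(np.arctan2(o['ee_rot'][1],o['ee_rot'][0])),o['wrist_force'],o['joint_pos'][5])
im,p=snap('wrist','w33')
E
```

```text
55.05 [0.4841 0.3048 0.0951] -88.24300946596462 [-1.0171  0.8414  4.6939] 1.9037660918171604
```

View pics/w33.png

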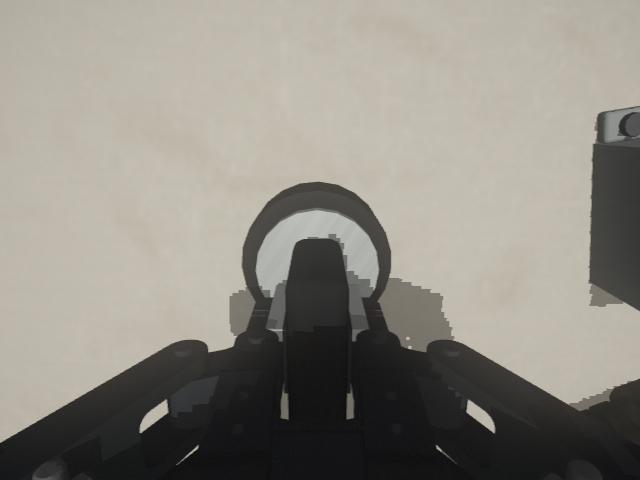

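Emit:
servo_tool --pt "0 0 1 0" --pt "0 0 3 0" --pt "0 0 4 0" --pt "0 0 4 0" --pt "0 0 3.5 0" --pt "0 0 0 0" --pt "0 0 0 0"

```text
t: 55.8
eef_pos: [0.4834, 0.3044, 0.2496]
ee_rot: [0.718, -0.696, 0.0, -0.0]
wrist_force: [-0.9, -1.0, -2.4]
width: 0.202
```

```bash
python3 - <<'E'
from h import *
go([(0,-93,250)])
im,p=snap('wrist','w34')
o=observe();e=o['eef_pos']
# predicted: flange front edge (paddle +x side = image up): cam bias world
for x,z in ((28,112),(28,66),(30,29),(-30,29),(13,0),(22,12)):
    a=np.radians(2*np.degrees(np.arctan2(o['ee_rot'][1],o['ee_rot'][0]))+90)
    print((x,z),proj(p,e+np.array([-.001,.0015,0])+np.array([x*np.cos(a),x*np.sin(a),z-88.5])/1e3))
E
```

```text
t 55.8 blk [  3.6 286.8 249.6] yaw-b -189.05 F [-0.9 -1.  -2.4] w 17.1
(0, -93, 250) delta cm [  6.76 -37.37   0.04]
(28, 112) [317.5582 285.8121]
(28, 66) [317.5591 238.286 ]
(30, 29) [317.5614 212.0611]
(-30, 29) [317.5092 326.4801]
(13, 0) [317.5477 230.6299]
(22, 12) [317.5545 219.9717]
```

View pics/w34.png

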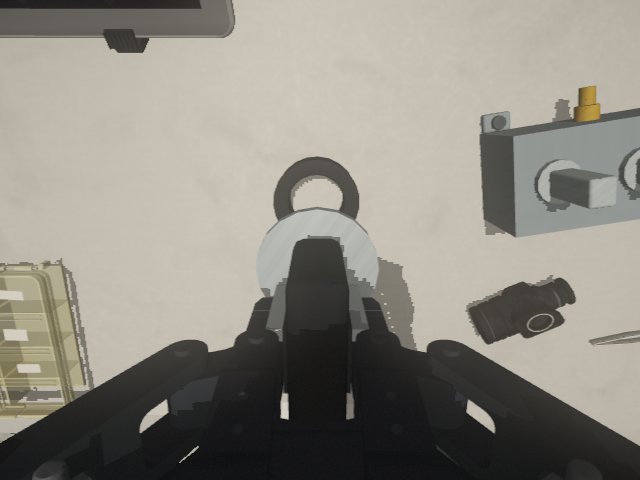

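```bash
python3 - <<'E'
from h import *
im=cv2.imread('pics/w34.png')[190:350,240:400].astype(np.float32); c=np.clip(im*1.3,0,255).astype(np.uint8)
cv2.imwrite('pics/w34c.png',cv2.resize(c,None,fx=3.7,fy=3.7,interpolation=cv2.INTER_CUBIC))
E
```

```text
(no output)
```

View pics/w34c.png

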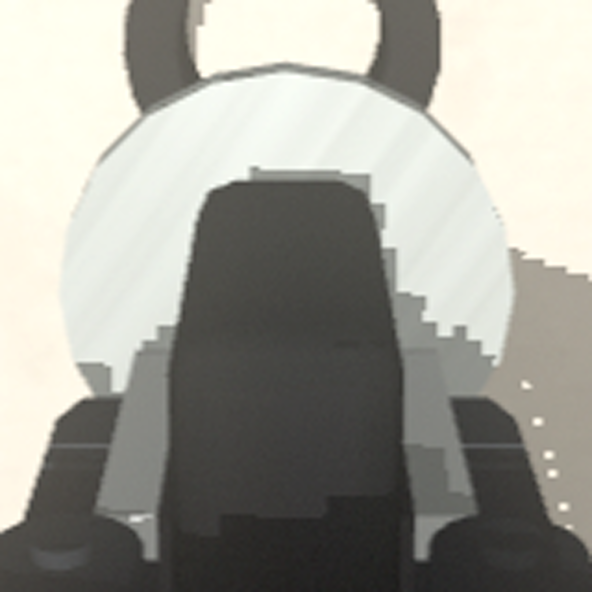

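Emit:
servo_tool --pt "0.75 -4.15 0 7.67" --pt "0.75 -4.15 0 7.67" --pt "0.75 -4.15 0 7.67" --pt "0.75 -4.15 0 7.67" --pt "0.75 -4.15 0 7.67" --pt "0.75 -4.15 0 7.67" --pt "0.75 -4.15 0 7.67" --pt "0.75 -4.15 0 7.67" --pt "0.76 -4.17 0 7.67" --pt "0 0 0 0" --pt "0 0 0 0" --pt "0 0 0 0"

```text
t: 57.05
eef_pos: [0.5504, -0.0681, 0.2478]
ee_rot: [0.986, -0.167, -0.002, -0.0]
wrist_force: [0.5, 0.2, -1.4]
width: 0.203
```

```bash
python3 - <<'E'
from h import *
o=observe(); print('jaw',2*np.degrees(np.arctan2(o['ee_rot'][1],o['ee_rot'][0])),o['joint_pos'])
go([(0,-93,250),(0,-93,175)])
im,p=snap('wrist','w35')
E
```

```text
jaw -19.215983930393435 [-0.3277  0.0265  1.8043  0.0003  1.3142  0.0076]
t 57.05 blk [ -0.4 -91.7 247.8] yaw-b -120.02 F [ 0.5  0.2 -1.4] w 17.2
(0, -93, 250) delta cm [ 0.06 -0.12  0.22]
(0, -93, 175) delta cm [ 0.   0.  -7.5]
```

View pics/w35.png

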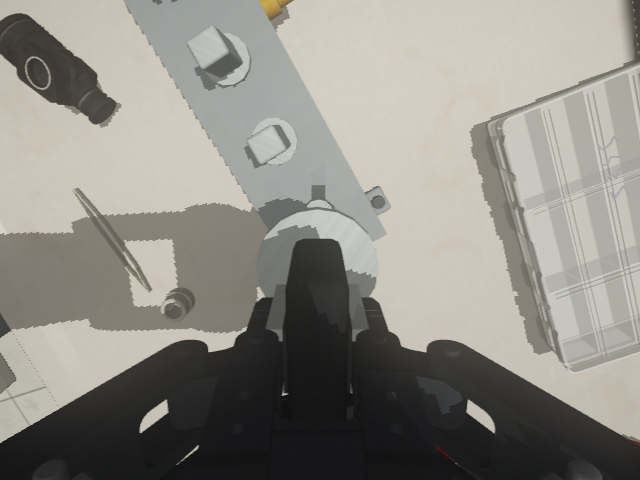

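Emit:
servo_tool --pt "0.06 -0.12 0 0" --pt "0 0 -3 0" --pt "0 0 -3 0" --pt "0 0 -3 0" --pt "0 0 0 0" --pt "0 0 0 0" --pt "0 0 0 0"

```text
t: 57.8
eef_pos: [0.5532, -0.0705, 0.1618]
ee_rot: [0.986, -0.167, 0.002, 0.0]
wrist_force: [-0.5, 0.7, -0.5]
width: 0.201
```

```bash
python3 - <<'E'
from h import *
go([(0,-93,150)])
im,p=snap('wrist','w36')
im,p=snap('side','s36');cv2.imwrite('pics/s36c.png',cv2.resize(im[180:320,270:410,::-1],None,fx=4,fy=4,interpolation=cv2.INTER_CUBIC))
E
```

```text
t 57.8 blk [  2.  -94.5 161.8] yaw-b -119.99 F [-0.5  0.7 -0.5] w 17.1
(0, -93, 150) delta cm [-0.22  0.11 -1.18]
```

View pics/w36.png

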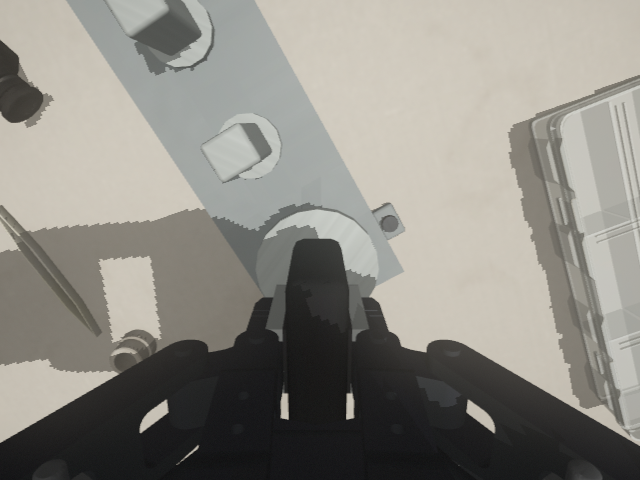

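View pics/s36c.png

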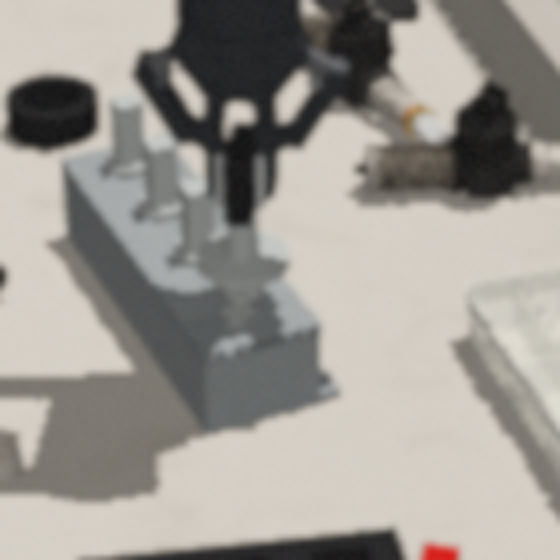

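Emit:
servo_tool --pt "-0.2 0.12 -0.3 0" --pt "0 0 -0.3 0" --pt "0 0 0 0" --pt "0 0 0 0" --pt "0 0 0 0"

```text
t: 58.4
eef_pos: [0.5499, -0.0692, 0.1535]
ee_rot: [0.986, -0.167, 0.0, 0.0]
wrist_force: [-0.8, 0.9, -0.8]
width: 0.199
```

```bash
python3 - <<'E'
from h import *
go([(0,-93,150)])
E
```

```text
t 58.4 blk [ -1.1 -92.6 153.5] yaw-b -120.01 F [-0.8  0.9 -0.8] w 16.9
(0, -93, 150) delta cm [ 0.11 -0.02 -0.35]
```

Emit:
servo_tool --pt "0.1 -0.02 -0.2 0" --pt "0 0 -0.2 0" --pt "0 0 0 0" --pt "0 0 0 0" --pt "0 0 0 0"

```text
t: 58.9
eef_pos: [0.5508, -0.0693, 0.1494]
ee_rot: [0.986, -0.167, -0.0, -0.0]
wrist_force: [-0.5, 0.5, -1.7]
width: 0.206
```

```bash
python3 - <<'E'
from h import *
go([(0,-93,144)])
im,p=snap('wrist','w37');cv2.imwrite('pics/w37c.png',cv2.resize(im[100:320,220:420,::-1],None,fx=2.7,fy=2.7,interpolation=cv2.INTER_CUBIC))
E
```

```text
t 58.9 blk [ -0.3 -92.9 149.4] yaw-b -120.01 F [-0.5  0.5 -1.7] w 17.5
(0, -93, 144) delta cm [ 0.03 -0.   -0.54]
```

View pics/w37c.png

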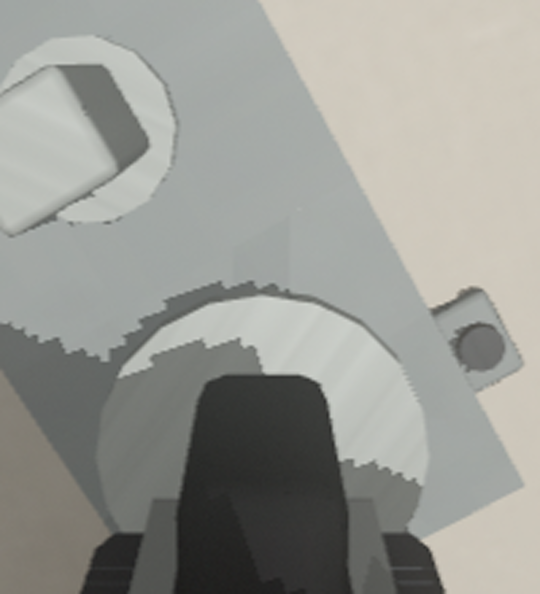

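Emit:
servo_tool --pt "0.03 0 -0.2 0" --pt "0 0 -0.2 0" --pt "0 0 0 0" --pt "0 0 0 0" --pt "0 0 0 0"

```text
t: 59.45
eef_pos: [0.551, -0.0694, 0.1452]
ee_rot: [0.986, -0.167, -0.0, 0.0]
wrist_force: [-1.5, -1.5, -2.5]
width: 0.202
```

Emit:
servo_tool --pt "0 0 -0.2 0" --pt "0 0 -0.1 0" --pt "0 0 0 0" --pt "0 0 0 0" --pt "0 0 0 0"

```text
t: 59.95
eef_pos: [0.5512, -0.0694, 0.1428]
ee_rot: [0.986, -0.167, -0.0, 0.0]
wrist_force: [-4.3, -1.8, 5.3]
width: 0.201
```

Emit:
servo_tool --pt "-0.06 -0.02 -0.2 0" --pt "0 0 -0.2 0" --pt "0 0 -0.2 0" --pt "0 0 -0.2 0" --pt "0 0 0 0" --pt "0 0 0 0" --pt "0 0 0 0"

```text
t: 60.65
eef_pos: [0.551, -0.0695, 0.1348]
ee_rot: [0.986, -0.167, 0.001, -0.0]
wrist_force: [-2.6, -0.9, 5.0]
width: 0.202
```

```bash
python3 - <<'E'
from h import *
go([])
im,p=snap('side','s38');cv2.imwrite('pics/s38c.png',cv2.resize(im[180:320,270:410,::-1],None,fx=4,fy=4,interpolation=cv2.INTER_CUBIC))
E
```

```text
t 60.65 blk [ -0.  -93.2 134.8] yaw-b -120.02 F [-2.6 -0.9  5. ] w 17.2
```

View pics/s38c.png

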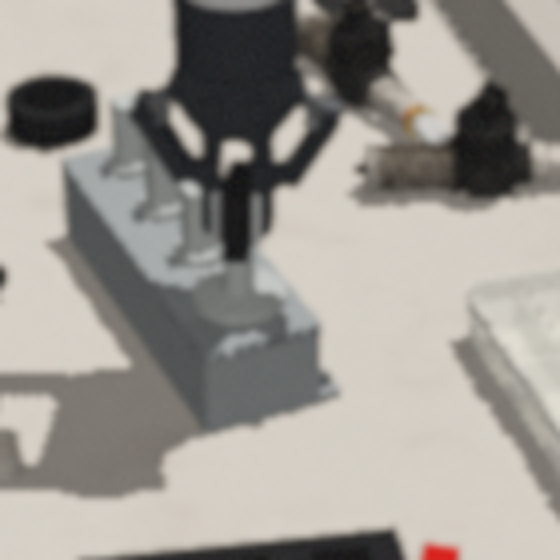

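Emit:
servo_tool --pt "-0.03 -0.01 -0.15 0" --pt "0 0 -0.1 0" --pt "0 0 0 0" --pt "0 0 0 0" --pt "0 0 0 0"

```text
t: 61.2
eef_pos: [0.551, -0.0695, 0.1326]
ee_rot: [0.986, -0.167, 0.001, -0.0]
wrist_force: [-2.9, -0.2, 5.9]
width: 0.197
```

Emit:
servo_tool --pt "0 0 -0.1 0" --pt "0 0 0 0" --pt "0 0 0 0" --pt "0 0 0 0"

```text
t: 61.6
eef_pos: [0.551, -0.0696, 0.1318]
ee_rot: [0.986, -0.167, 0.001, -0.0]
wrist_force: [-3.0, 0.1, 7.5]
width: 0.205
```

Emit:
servo_tool --pt "0 0 -0.1 0" --pt "0 0 0 0" --pt "0 0 0 0"

```text
t: 61.9
eef_pos: [0.551, -0.0696, 0.1308]
ee_rot: [0.986, -0.167, 0.001, -0.0]
wrist_force: [-3.4, 1.5, 8.0]
width: 0.206
```

Emit:
servo_tool --pt "0 0 -0.1 0" --pt "0 0 0 0" --pt "0 0 0 0"

```text
t: 62.2
eef_pos: [0.5511, -0.0696, 0.1302]
ee_rot: [0.986, -0.167, 0.001, -0.0]
wrist_force: [-4.3, 1.3, 9.9]
width: 0.203
```

Emit:
servo_tool --pt "0 0 -0.1 0" --pt "0 0 0 0" --pt "0 0 0 0"

```text
t: 62.5
eef_pos: [0.5512, -0.0695, 0.1302]
ee_rot: [0.986, -0.167, 0.001, -0.0]
wrist_force: [-6.6, 3.2, 16.0]
width: 0.201
```

Emit:
servo_tool --pt "0 0 0.2 0" --pt "0 0 0 0" --pt "0 0 0 0"

```text
t: 62.8
eef_pos: [0.551, -0.0696, 0.131]
ee_rot: [0.986, -0.167, 0.001, -0.0]
wrist_force: [-3.2, 0.5, 9.4]
width: 0.205
```

Emit:
servo_tool --pt "0 0 0 -4" --pt "0 0 0 -5" --pt "0 0 0 -5" --pt "0 0 0 -5" --pt "0 0 0 0" --pt "0 0 0 0"

```text
t: 63.4
eef_pos: [0.5512, -0.0697, 0.1309]
ee_rot: [0.945, -0.327, 0.001, -0.0]
wrist_force: [-3.1, 1.1, 7.6]
width: 0.198
```

```bash
python3 - <<'E'
from h import *
go([]); print(observe()['moment'])
E
```

```text
t 63.4 blk [  0.1 -93.4 130.9] yaw-b -139.03 F [-3.1  1.1  7.6] w 16.9
[ 0.077   0.682  -0.0485]
```

Emit:
servo_tool --pt "0 0 0.06 -5" --pt "0 0 0 -5" --pt "0 0 0 -5" --pt "0 0 0 -5" --pt "0 0 0 -5" --pt "0 0 0 -5" --pt "0 0 0 -5" --pt "0 0 0 0" --pt "0 0 0 0"

```text
t: 64.3
eef_pos: [0.5511, -0.0696, 0.1314]
ee_rot: [0.803, -0.596, 0.001, -0.001]
wrist_force: [-3.5, 0.2, 7.8]
width: 0.204
```

```bash
python3 - <<'E'
from h import *
go([]); print(observe()['moment'])
E
```

```text
t 64.3 blk [ -0.  -93.3 131.4] yaw-b -174.03 F [-3.5  0.2  7.8] w 17.3
[ 0.1017  0.7823 -0.1119]
```

Emit:
servo_tool --pt "0 0 0 -3" --pt "0 0 0 -3" --pt "0 0 0 0" --pt "0 0 0 0"

```text
t: 64.7
eef_pos: [0.5511, -0.0696, 0.1314]
ee_rot: [0.77, -0.638, 0.001, -0.001]
wrist_force: [-3.4, 0.2, 7.3]
width: 0.201
```

Emit:
servo_tool --pt "0 0 0 -1.5" --pt "0 0 0 0" --pt "0 0 0 0"

```text
t: 65.0
eef_pos: [0.5511, -0.0697, 0.1314]
ee_rot: [0.762, -0.648, 0.001, -0.001]
wrist_force: [-2.4, 0.2, 7.3]
width: 0.204
```

```bash
python3 - <<'E'
from h import *
go([]); print(observe()['moment'])
E
```

```text
t 65.0 blk [ -0.  -93.3 131.4] yaw-b -181.52 F [-2.4  0.2  7.3] w 17.3
[ 0.0707  0.7811 -0.0318]
```

Emit:
servo_tool --pt "0 0 0 -2" --pt "0 0 0 0" --pt "0 0 0 0"

```text
t: 65.3
eef_pos: [0.5511, -0.0697, 0.1314]
ee_rot: [0.751, -0.661, 0.001, -0.001]
wrist_force: [-3.6, 0.8, 7.9]
width: 0.204
```

```bash
python3 - <<'E'
from h import *
go([]); print(observe()['moment'])
im,p=snap('wrist','w39')
E
```

```text
t 65.3 blk [ -0.  -93.3 131.4] yaw-b -183.52 F [-3.6  0.8  7.9] w 17.4
[0.0605 0.7329 0.0034]
```

View pics/w39.png

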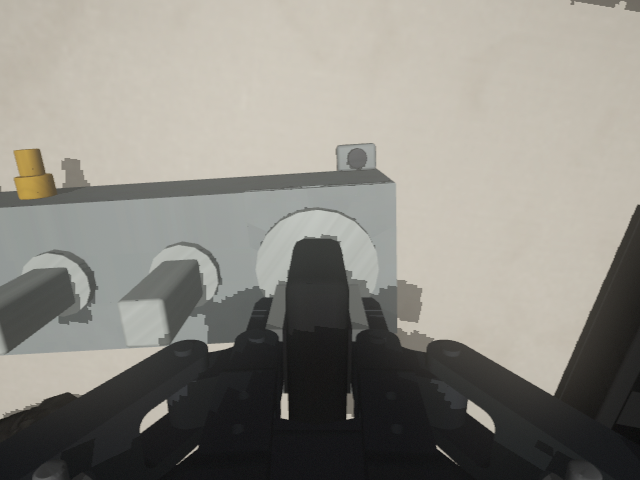

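Emit:
servo_tool --pt "0 0 0 -1.5" --pt "0 0 0 -1" --pt "0 0 0 0" --pt "0 0 0 0"

```text
t: 65.75
eef_pos: [0.5511, -0.0697, 0.1314]
ee_rot: [0.736, -0.677, 0.001, -0.001]
wrist_force: [-3.2, -0.3, 7.7]
width: 0.201
```

```bash
python3 - <<'E'
from h import *
go([]); print(observe()['moment'])
E
```

```text
t 65.75 blk [ -0.  -93.3 131.4] yaw-b -185.99 F [-3.2 -0.3  7.7] w 17.1
[0.0826 0.6849 0.1318]
```

Emit:
servo_tool --pt "0 0 0 -1" --pt "0 0 0 0" --pt "0 0 0 0"

```text
t: 66.05
eef_pos: [0.5511, -0.0697, 0.1314]
ee_rot: [0.731, -0.683, 0.001, -0.0]
wrist_force: [-2.3, -0.1, 7.4]
width: 0.204
```

```bash
python3 - <<'E'
from h import *
go([]); print(observe()['moment'])
E
```

```text
t 66.05 blk [ -0.  -93.3 131.4] yaw-b -186.92 F [-2.3 -0.1  7.4] w 17.3
[0.0569 0.7076 0.5168]
```

Emit:
servo_tool --pt "0 0 0 3" --pt "0 0 0 3" --pt "0 0 0.2 0" --pt "0 0 0.2 0" --pt "0 0 0.2 0" --pt "0 0 0 0" --pt "0 0 0 0"

```text
t: 66.75
eef_pos: [0.5509, -0.0699, 0.137]
ee_rot: [0.765, -0.644, 0.001, -0.0]
wrist_force: [-1.0, -1.4, 5.7]
width: 0.202
```

```bash
python3 - <<'E'
from h import *
go([]); print(observe()['moment'])
E
```

```text
t 66.75 blk [ -0.2 -93.5 137. ] yaw-b -181.02 F [-1.  -1.4  5.7] w 17.1
[-0.3474  0.1438 -0.0162]
```

Emit:
servo_tool --pt "0 0 0.15 0" --pt "0 0 0 0" --pt "0 0 0 0"

```text
t: 67.05
eef_pos: [0.5506, -0.0698, 0.1371]
ee_rot: [0.765, -0.644, 0.001, -0.0]
wrist_force: [5.0, -2.2, -4.3]
width: 0.203
```

Locked: it holds against the pull. Release, rise and check.

Emit:
servo_tool --pt "0 0 -0.1 0" --pt "0 0 0 0" --pt "0 0 0 0" --pt "0 0 0 0" --pt "0 0 0 0" --grip 0.6

```text
t: 67.55
eef_pos: [0.5503, -0.0696, 0.1371]
ee_rot: [0.765, -0.644, -0.0, -0.0]
wrist_force: [-0.1, -0.5, 0.1]
width: 0.4
```

Emit:
servo_tool --pt "0 0 2 0" --pt "0 0 4 0" --pt "0 0 4 0" --pt "0 0 4 0" --pt "-2 0 2 0" --pt "-3 0 0 0" --pt "-3 0 0 0" --pt "0 0 0 0" --pt "0 0 0 0"

```text
t: 68.45
eef_pos: [0.4703, -0.0697, 0.2974]
ee_rot: [0.765, -0.644, 0.001, -0.0]
wrist_force: [-0.5, -1.0, -0.4]
width: 0.401
```

```bash
python3 - <<'E'
from h import *
go([])
im,p=snap('wrist','w40')
im,p=snap('side','s40');cv2.imwrite('pics/s40c.png',cv2.resize(im[170:320,250:400,::-1],None,fx=4,fy=4,interpolation=cv2.INTER_CUBIC))
E
```

```text
t 68.45 blk [-79.4 -78.2 297.4] yaw-b -181.03 F [-0.5 -1.  -0.4] w 34.1
```

View pics/w40.png

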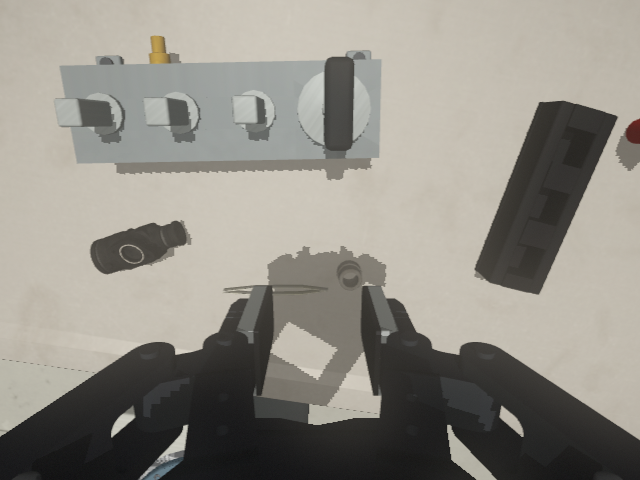

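View pics/s40c.png

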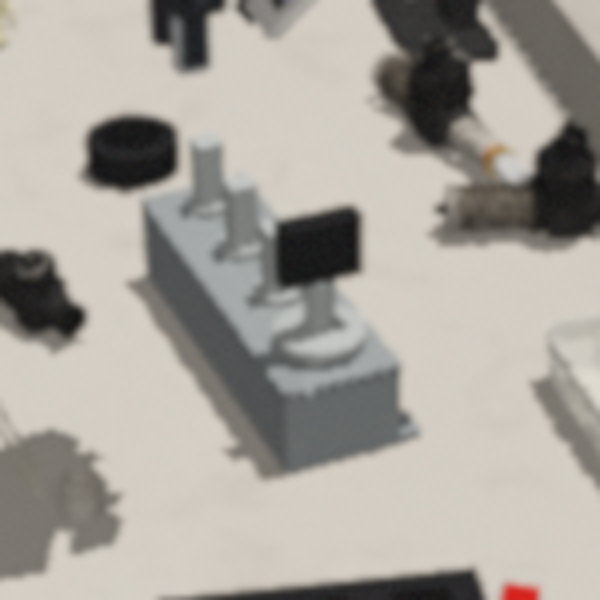

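```bash
python3 - <<'E'
from h import *
p=camera_params('wrist'); b=np.array([-.001,.0015,0])
for y in (101,37,-27): print([proj(p,b2w(x,y+dy,119)+b).round(0) for x,dy in ((-10,-9),(10,9))])
print([proj(p,b2w(x,-93,161)+b).round(0) for x in (-28,28)])
im=cv2.imread('pics/w40.png')[40:180,40:400];cv2.imwrite('pics/w40c.png',cv2.resize(im,None,fx=2.2,fy=2.2,interpolation=cv2.INTER_CUBIC))
E
```

```text
[array([ 82., 128.]), array([ 52., 100.])]
[array([169., 126.]), array([141.,  98.])]
[array([257., 125.]), array([230.,  96.])]
[array([339., 153.]), array([338.,  58.])]
```

View pics/w40c.png

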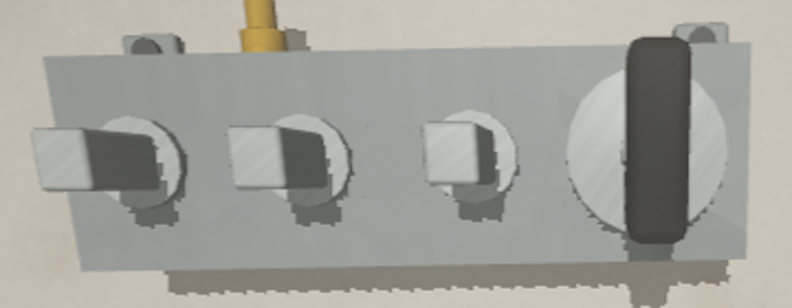

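```bash
python3 - <<'E'
from h import *
print(hand_in())
E
```

```text
the job is handed in; nothing more can be done
None
```

All three plungers are home in the grey block, each in its own bore. The bayonet plug is locked in the socket, and the job was handed in at about 68 s with the gripper clear of everything.

**Plungers:** Since the tool can only turn about the vertical, I leaned each plunger by pushing its toe against the far side of the block, to about 30–32° rather than the suggested 35°. I then dipped the toe under the lip, straightened the plunger against the bore wall and slid it down. Each one stopped on the block with an upward force. In the last wrist picture the tang tops lie within 2–3 pixels of where a fully home plunger should show.

**Plug:** I pressed it to the bottom, let it up slightly and turned it clockwise until it met a firm stop about 7° past the block's x. I then turned it back about 6° to the middle of the notches and let it rise. By the arm's position, plug_mid was then about 40 mm above the mouth. It held against an upward pull, and the paddle now lies along the block's x.

**Disagreements and disturbances:**
- The top camera placed the plug more than 10 mm off, and the wrist camera was about 1.5 mm off. I used the finger position and contact forces to correct for both.
- The tray shifted a few millimetres during the first plunger, so I measured it again before taking the next. It was found turned aside, already empty, in the last picture.
- The red look-alike was not touched.

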